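# Fetch the seed pot from behind the bottles

## Task

I need the white round seed pot for the salad, but the oil bottle, the vinegar tin and the pepper mill stand in front of it on the condiment caddy. First stand all three on the chopping board, then put the seed pot in the middle of the plate, and only after that put the three back, each on the very cork spot it came from. Keep everything upright, set things down gently without dropping them, and leave the salt box and the spice jar where they are.

Things in the scene. Friction and masses are not known exactly. Their poses are not given: they have to be found in the camera images.
- caddy: condiment caddy, fixed wooden tray 260 (y) x 190 mm (x), base 12 mm thick, rims 20 mm high at +x and -x, end cheeks 36 mm. Flush cork inlays, 57 mm wide: front row x = -40 mm, back row x = +22 mm, at y = -80, 0, +80 mm; tall things in front, low ones behind, in any order, within 4 mm of an inlay's middle. Origin: centre of underside, z up, front (-x) towards the robot, yaw within 0.25 rad
- oil_bottle: the green glass oil bottle with a paper label, loose, 0.40 kg: round body 52 mm across up to 112 mm, shoulder, then a straight neck 26 mm across from 132 mm to 178 mm, dark cap to 190 mm. Origin: centre of its underside, z up along its axis
- vinegar_tin: the square metal vinegar tin with a paper label, loose, 0.35 kg: 50 x 50 mm (52 mm at the top seam), flat top at 123 mm, a small dark cap (20 mm across) in the middle reaching 136 mm. Origin: centre of its underside, x and y square to its flat sides, z up
- pepper_mill: the turned dark-wood pepper mill, loose, 0.30 kg: foot 50 mm across up to 30 mm, waist 34 mm across, cylindrical head 40 mm across from 110 mm to 150 mm, little steel ball on top (159 mm). Origin: centre of its underside, z up along its axis
- seed_pot: the seed pot to be fetched, loose, 0.20 kg: a round white ceramic pot with a thin blue band, 56 mm across and 46 mm high with straight sides, its fixed lid has a 57 mm wide edge from 46 to 50 mm and a ball knob 18 mm across (top at 66 mm). Origin: centre of its underside, z up along its axis
- board: the light-wood chopping board, fixed, 300 mm (its x) by 130 mm (its y), 15 mm thick, on one side of the caddy (left or right), its long side roughly along the world's x: the side area. Origin: centre of its underside, on the table, z up
- plate: the flat round terracotta plate with a pale rim, fixed, 154 mm across, its flat upper face 8 mm above the table, rim 11 mm; on the other side of the caddy from the board. Origin: centre of its underside, on the table
- salt_box: the square pale stone salt box with a flat dark-wood lid, loose, 53 x 53 mm and 46 mm high, in the back row of the caddy; a bystander, stays where it is. Origin: centre of its underside
- spice_jar: the low round amber-glass jar with a steel screw cap, loose, 54 mm across and 48 mm high, in the back row of the caddy; a bystander, stays where it is. Origin: centre of its underside

How it is judged:
On the way, in this order (a step that is already met when the one before it is completed fails the run):
1. the oil bottle, the vinegar tin and the pepper mill all stand upright on the chopping board, released (x of oil_bottle in the frame of board between -0.142 and 0.142 m and y of oil_bottle in the frame of board between -0.057 and 0.057 m and z of oil_bottle in the frame of board between 0.011 and 0.02 m and linear speed of each of oil_bottle, vinegar_tin, pepper_mill below 0.02 m/s and contact force between the fingers and oil_bottle below 0.05 N and angle between each of oil_bottle, vinegar_tin, pepper_mill's own z axis and vertical below 0.1 rad and x of vinegar_tin in the frame of board between -0.142 and 0.142 m and y of vinegar_tin in the frame of board between -0.057 and 0.057 m and z of vinegar_tin in the frame of board between 0.011 and 0.02 m and contact force between the fingers and vinegar_tin below 0.05 N and x of pepper_mill in the frame of board between -0.142 and 0.142 m and y of pepper_mill in the frame of board between -0.057 and 0.057 m and z of pepper_mill in the frame of board between 0.011 and 0.02 m and contact force between the fingers and pepper_mill below 0.05 N), for 0.2 s.
2. the seed pot stands in the middle of the plate, released, while the three are still on the board (all of step 1 and horizontal distance between seed_pot and plate below 0.015 m and z of seed_pot in the frame of plate between 0.004 and 0.013 m and linear speed of seed_pot below 0.02 m/s and contact force between the fingers and seed_pot below 0.05 N and angle between seed_pot's own z axis and vertical below 0.1 rad), for 0.2 s.
At the end, for the whole second after the job is handed in: the oil bottle, the vinegar tin and the pepper mill each stand within 15 mm of where they stood at the start, the seed pot stands on the plate within 15 mm of its middle, all four upright (within 0.10 rad), released and at rest (distance of each of oil_bottle, vinegar_tin, pepper_mill from where it was at the start of the episode below 0.015 m and linear speed of each of oil_bottle, vinegar_tin, pepper_mill, seed_pot below 0.02 m/s and contact force between the fingers and oil_bottle below 0.05 N and angle between each of oil_bottle, vinegar_tin, pepper_mill, seed_pot's own z axis and vertical below 0.1 rad and contact force between the fingers and vinegar_tin below 0.05 N and contact force between the fingers and pepper_mill below 0.05 N and horizontal distance between seed_pot and plate below 0.015 m and z of seed_pot in the frame of plate between 0.004 and 0.013 m and contact force between the fingers and seed_pot below 0.05 N); the robot touches nothing.
It fails at once if the salt box was shifted by more than 15 mm or tipped by more than 0.3 rad (distance of salt_box from where it was at the start of the episode above 0.015 m or angle between salt_box's own z axis and vertical above 0.3 rad).
It fails at once if the spice jar was shifted by more than 15 mm or tipped by more than 0.3 rad (distance of spice_jar from where it was at the start of the episode above 0.015 m or angle between spice_jar's own z axis and vertical above 0.3 rad).
It fails at once if the oil bottle, vinegar tin, pepper mill or seed pot was tipped by more than 0.6 rad (angle between any of oil_bottle, vinegar_tin, pepper_mill, seed_pot's own z axis and vertical above 0.6 rad).
It fails at once if one of these four was dropped: falling at more than 0.7 m/s with no finger on it ((linear speed of oil_bottle above 0.7 m/s and contact force between the fingers and oil_bottle below 0.05 N) or (linear speed of vinegar_tin above 0.7 m/s and contact force between the fingers and vinegar_tin below 0.05 N) or (linear speed of pepper_mill above 0.7 m/s and contact force between the fingers and pepper_mill below 0.05 N) or (linear speed of seed_pot above 0.7 m/s and contact force between the fingers and seed_pot below 0.05 N)).
It also fails if it takes over 144 s, if anything falls off the work surface, if the arm or the gripper's body presses on something with over 40 N, if the wrist force passes 120 N, or if a joint passes its speed limit or range.

## Robot

A 7-joint arm with a two-finger parallel gripper is mounted at the origin on the work surface. World frame = base frame: x ahead of the robot, y to its left, z up, the work surface at z = 0. Lengths are in m, angles in rad, forces in N, time in s.
With the tool pointing down it reaches from about 0.35 to 0.9 m from the base axis. Payload 7.2 kg.
Tool frame: the origin (TCP) lies on the centre line of the jaws, within the pads' length; the fingertips stand env.finger_overhang ahead of it and the grasp point (between the pads) lies 8 mm behind it (env.finger_overhang is the distance from the TCP to the fingertips, in m); z points along the fingers, y is the line along which they close (so a half turn about z gives the same grasp; the last joint's range is limited). The gripper opens to 88 mm and grips with 3 to 60 N. Pads are 20 mm wide; open, the fingers measure 115 mm over their backs; the gripper's body (75 mm by 178 mm) begins 61 mm behind the grasp point.
Start: joints at [-1.283, 0.411, -0.013, 1.596, 0.006, 1.134, -0.082], TCP at [0.218, 0.586, 0.198] pointing down, gripper open.
Joint ranges: [-2.95, 2.95], [-0.29, 1.99], [-1.47, 1.44], [0.14, 2.54], [-1.03, 4.17], [0.13, 1.85], [-2.86, 2.86]. Speed limits (rad/s): [2.39, 2.39, 3.01, 3.01, 3.14, 3.14, 3.14].

## Interface

Orientations are given as a unit quaternion [x, y, z, w].
In Python, from station import env, imaging gives the robot as it stands. The module is installed in compiled form; this text tells all that it offers.
- The arm moves only by the tool arm_command, never from a script. Its argument "steps" is text: rows parted by semicolons, each of 7 numbers parted by spaces: the turn, a rotation vector about the tool's x, y, z in units of 90 degrees (1.0 is 90 degrees), then the shift along the tool's x, y, z in units of 0.4 m (1.0 is 0.4 m), then the opening, from -1 (shut) to 1 (fully open). A call has 1 to 8 rows; each row shifts and turns the commanded pose from where the row before left it, along the tool's axes as they then stand; what a row does not reach is not made up. A row lasts 1/12 s, in which the tool goes at most 41.7 mm and 7.16 degrees, less where a joint would pass 70% of its speed; a pose out of reach is approached as far as the arm can. A call with a number of a shift or a turn outside -1 to 1 is refused whole. A call with a gripper value outside its range is refused whole. The fingers move at their own pace and stop on an object; "newtons" is the grip in N (left out, the last holds). Time passes only in rows, so rows that do not move let the fingers close. It gives the time, the measured TCP pose, the force, the opening and the grip force at its end, in the units of the state.
- env.state(): the state, without advancing time (a new reading comes with each control period).
- imaging.get_image(name): name is "scene" or "top"; returns a dict with "img" (400x640x3 uint8, red, green, blue), "fovy" (degrees; the focal length in pixels is half the picture's height over the tangent of half this angle, whatever the lens; pixels are square), "cx", "cy" (the principal point, pixels), "k1" (the pictures are not rectified: a ray, as slopes to the right and down, at radius r is drawn at 1 + k1 r^2 times it, then the intrinsics apply), "R" (3x3) and "t" (3): a world point X has camera coordinates R X + t. Camera axes: x right, y down, z forward; pixel columns grow to the right and rows downward; lengths in m; the calibration is good to about 2 mm. A picture is of the moment at which its call begins. There is no depth.
- env.finish_job(): hands the job in; it is judged then, once.
The state is a dict: "clock": time; "joint_positions": joint angles; "dq": joint speeds; "tau": joint torques, N m; "tool_pos": TCP position; "ee_rot": TCP orientation; "contact_force": force on the tool from outside, world axes, zero at the start; "moment": the same for the moment, N m; "opening": finger opening in m; "grip_force": force on a finger pad.
Only numpy, scipy, OpenCV 4.12 (cv2) and the standard library are available. Lean on these libraries where they do the work, as an engineer would, in place of code of your own. Each camera call takes 0.05 s, during which the arm holds its last target. There are 200 camera calls.

## Working session

There is one attempt and no reset: what is moved stays moved. The work goes in short steps, Python scripts to look and compute and a tool call to move; the robot and the scene stay as the last step left them, time stands still between calls to the robot, and variables do not carry over. Pictures are saved under pics/ and viewed, at most 14 in all, crops included, and the job is handed in when it is done.

Besides the shell and the picture viewer there is one more tool, called after "Emit:" as name(argument=value, ...), one argument or row to a line, values as JSON. arm_command: Moves the arm, as the interface text tells. Its arguments: {"type":"object","properties":{"steps":{"type":"string"},"newtons":{"type":"number"}},"required":["steps"]}

```bash
mkdir -p pics
python3 - <<'E'
from station import env, imaging
import cv2, numpy as np
s=env.state(); print({k:np.round(v,3) for k,v in s.items()}, env.finger_overhang)
for n in("scene","top"):
    d=imaging.get_image(n); cv2.imwrite(f"pics/{n}0.png",d["img"][:,:,::-1]); np.savez(f"{n}0.npz",**d)
    print(n,d["fovy"],d["cx"],d["cy"],d["k1"],np.round(d["R"],3).tolist(),np.round(d["t"],3), "cam", np.round(-np.array(d["R"]).T@d["t"],3))
E
```

```text
{'clock': np.float64(0.0), 'joint_positions': array([-1.283,  0.412, -0.013,  1.597,  0.006,  1.134, -0.082]), 'dq': array([ 0.   ,  0.   ,  0.   , -0.   ,  0.001,  0.001,  0.   ]), 'tau': array([ 1.0000e-03, -5.8795e+01,  6.4300e-01, -2.9107e+01, -5.4000e-02,
        1.8000e-02,  0.0000e+00]), 'tool_pos': array([0.218, 0.585, 0.197]), 'ee_rot': array([ 0.177,  0.984, -0.001, -0.   ]), 'contact_force': array([-0.252, -0.341,  0.879]), 'moment': array([-0.065, -0.008, -0.026]), 'grip_force': np.float64(0.0), 'opening': np.float64(0.088)} 0.011
scene 55.11688816513325 323.60105237178146 202.19098586973524 -0.042996039338420555 [[-0.799, 0.602, -0.007], [0.385, 0.502, -0.774], [-0.462, -0.621, -0.633]] [ 0.435 -0.178  1.208] cam [0.974 0.578 0.631]
top 57.61213462485712 324.4113315930063 201.78733746302623 -0.013583500754768727 [[-0.014, -1.0, 0.017], [-0.989, 0.011, -0.15], [0.15, -0.019, -0.988]] [0.007 0.533 0.904] cam [0.391 0.018 0.974]
```

View pics/scene0.png

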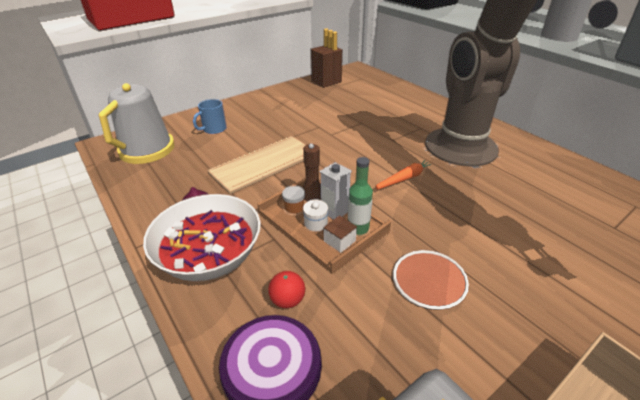

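View pics/top0.png

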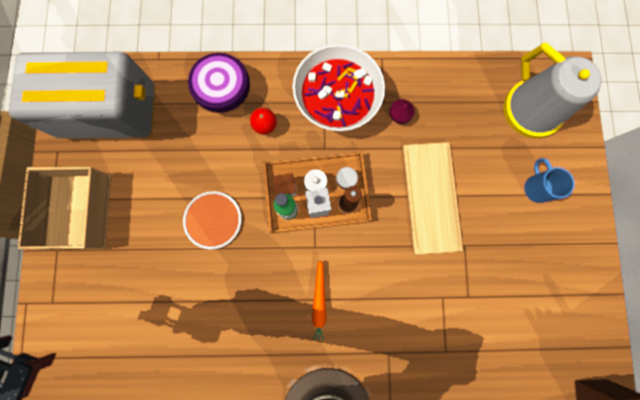

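The top view shows the caddy at about (318,193), with the board to its right at (433,198) and the plate to its left at (213,220). Front row from left to right is bottle (286,206), tin (318,202), mill (350,200). Back row is salt box, seed pot (316,180), spice jar. Next I'll zoom in on both views.

```bash
cat > h.py <<'E'
import numpy as np, cv2
def load(n): return dict(np.load(n+".npz"))
def K(d):
    f=200/np.tan(np.radians(float(d["fovy"]))/2); return np.array([[f,0,d["cx"]],[0,f,d["cy"]],[0,0,1]]),np.array([float(d["k1"]),0,0,0,0])
def ray(d,px):
    k,D=K(d); n=cv2.undistortPointsIter(np.array(px,float).reshape(-1,1,2),k,D,None,None,(3,50,1e-10)).reshape(-1,2)
    R=d["R"]; return -R.T@d["t"], np.c_[n,np.ones(len(n))]@R
def onz(d,px,z):
    c,v=ray(d,px); return c+v*((z-c[2])/v[:,2])[:,None]
def proj(d,X):
    k,D=K(d); return cv2.projectPoints(np.array(X,float).reshape(-1,1,3),cv2.Rodrigues(d["R"])[0],np.array(d["t"],float),k,D)[0].reshape(-1,2)
def two(d1,p1,d2,p2):
    A=np.zeros((3,3));b=np.zeros(3);L=[]
    for d,p in((d1,p1),(d2,p2)):
        c,v=ray(d,[p]);v=v[0]/np.linalg.norm(v[0]);P=np.eye(3)-np.outer(v,v);A+=P;b+=P@c;L.append((c,P))
    X=np.linalg.solve(A,b); return X,[np.linalg.norm(P@(X-c)) for c,P in L]
E
python3 - <<'E'
from h import *
t=load("top0");s=load("scene0")
for n,d,(x,y,w,h),f in(("a",t,(255,145,125,95),6),("b",s,(250,140,150,130),5)):
    c=cv2.resize(d["img"][y:y+h,x:x+w,::-1],None,fx=f,fy=f,interpolation=cv2.INTER_CUBIC)
    for i in range(0,w,10): cv2.putText(c,str(x+i),(i*f,10),0,.35,(255,255,255),1);cv2.line(c,(i*f,12),(i*f,18),(255,255,255),1)
    for i in range(0,h,10): cv2.putText(c,str(y+i),(0,i*f+4),0,.35,(255,255,255),1)
    cv2.imwrite(f"pics/{n}.png",c)
hsv=cv2.cvtColor(t["img"],cv2.COLOR_RGB2HSV)
print("board",hsv[200,433],hsv[200,400],"plate",hsv[220,213],"wood",hsv[250,200])
# plate: terracotta disc
m=cv2.inRange(hsv,(0,110,120),(12,255,255)); m[:185]=0;m[255:]=0;m[:,:175]=0;m[:,250:]=0
c=max(cv2.findContours(m,0,1)[0],key=cv2.contourArea).reshape(-1,2)
P=onz(t,c,.008); print("plate",cv2.minEnclosingCircle(P[:,:2].astype(np.float32)),P.mean(0),len(c))
m=cv2.inRange(hsv,(14,30,170),(28,145,255)); m[:130]=0;m[265:]=0;m[:,:390]=0;m[:,480:]=0
c=max(cv2.findContours(m,0,1)[0],key=cv2.contourArea).reshape(-1,2)
P=onz(t,c,.015); print("board",cv2.minAreaRect((P[:,:2]*1000).astype(np.float32)),cv2.boundingRect(c))
E
```

```text
board [ 24 100 252] [ 14 172 205] plate [ 10 186 234] wood [ 14 179 201]
plate ((0.49401068687438965, 0.2992629110813141), 0.06945732235908508) [0.4934757  0.29949937 0.008     ] 145
board ((547.5056762695312, -289.9547119140625), (298.98223876953125, 130.7628173828125), 3.126558780670166) (403, 142, 60, 113)
```

View pics/a.png

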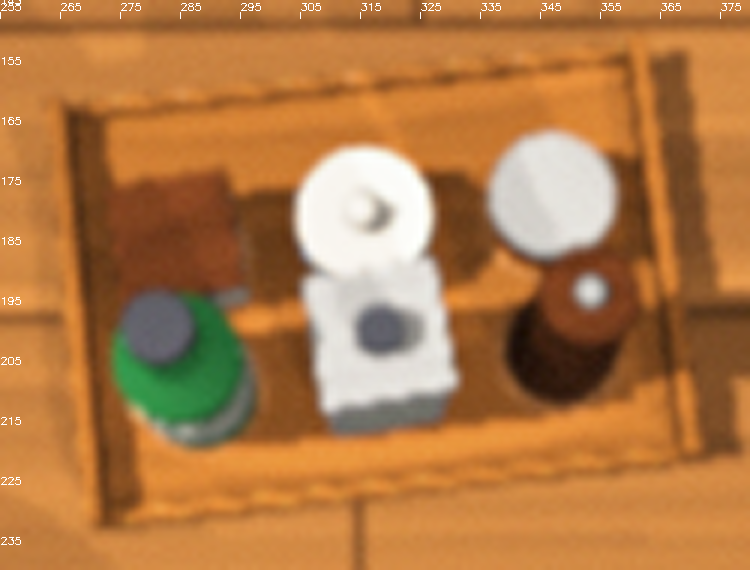

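View pics/b.png

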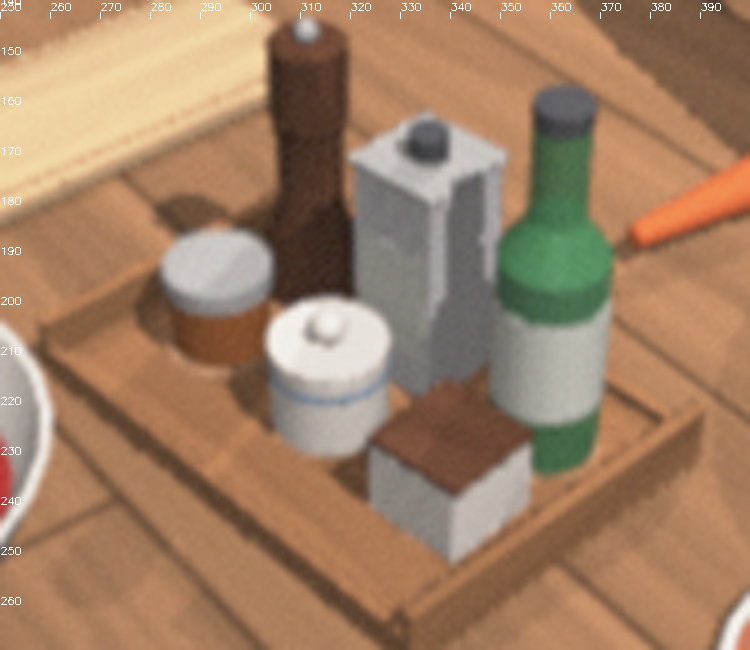

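The top crop shows the bottle cap top at (281,199), tin cap (318,200), mill ball (353.5,193.5), pot lid (315.7,180) and jar cap (347,177). The scene crop shows the same points at (363,160), (335.6,167), (311,146) and (316,208). I'll triangulate them now.

Run:
```python
from h import *
np.set_printoptions(precision=4,suppress=True)
t=load("top0");s=load("scene0")
A=lambda x,y:(255+(x-3)/6+.5-.08*0,145+(y-3)/6+.5); B=lambda x,y:(250+(x-2)/5,140+(y-2)/5)
A=lambda x,y:(255+(x-2.5)/6,145+(y-2.5)/6)
pts=dict(bottle=((158,322),(565,97),.202),tin=((380,328),(428,133),.148),mill=((591,291),(307,30),.167),pot=((364,212),(328,338),.060),jar=((552,194),(217,262),.060))
for n,(a,b,z) in pts.items():
    X,e=two(t,A(*a),s,B(*b)); print(n,"2view",X,np.array(e),"top@z",onz(t,[A(*a)],z)[0],"scene@z",onz(s,[B(*b)],z)[0])
c=onz(t,[A(*p) for p in((303,277),(435,260),(457,383),(327,408))],.135)
print("tin top",c.mean(0)); e=c[1]-c[0];f=c[2]-c[3];g=c[0]-c[3];h=c[1]-c[2]
for v in(e,f,g,h): print(np.linalg.norm(v),np.degrees(np.arctan2(v[1],v[0])))
# caddy rim outer corners (top of cheeks)
r=onz(t,[A(*p) for p in((58,103),(642,40),(697,455),(100,522))],.034)
print("caddy",r.mean(0))
for v in(r[1]-r[0],r[2]-r[3],r[0]-r[3],r[1]-r[2]): print(np.linalg.norm(v),np.degrees(np.arctan2(v[1],v[0])))
```

```text
bottle 2view [0.5163 0.0966 0.2042] [0.0006 0.0006] top@z [0.5171 0.0964 0.202 ] scene@z [0.5135 0.0946 0.202 ]
tin 2view [0.5228 0.017  0.1467] [0. 0.] top@z [0.5226 0.017  0.148 ] scene@z [0.524  0.0185 0.148 ]
mill 2view [ 0.5327 -0.0624  0.1664] [0.0002 0.0002] top@z [ 0.5328 -0.0625  0.167 ] scene@z [ 0.5332 -0.0614  0.167 ]
pot 2view [0.586  0.0234 0.0627] [0.0005 0.0005] top@z [0.5869 0.0231 0.06  ] scene@z [0.5838 0.0211 0.06  ]
jar 2view [ 0.5936 -0.0573  0.061 ] [0.0001 0.0001] top@z [ 0.594  -0.0575  0.06  ] scene@z [ 0.5929 -0.0583  0.06  ]
tin top [0.5232 0.0168 0.135 ]
0.052018721305137385 -83.16961101263144
0.051308400110589715 -79.71972132999883
0.05238437367413751 9.848421548611066
0.04926300302488516 9.104473926380805
caddy [0.5635 0.0187 0.034 ]
0.26089117246745486 -84.19374826262667
0.2592162367142456 -84.31699837674348
0.18642562707210486 6.152695067381754
0.18698062793022352 5.638236280665428
```

Emit:
arm_command(
  steps="0 0 0.079 0 0 -0.03 1;0 0 0.079 0 0 -0.03 1;0 0 0.079 0 0 -0.03 1;0 0 0.079 0 0 -0.03 1;0 0 0.079 0 0 -0.03 1;0 0 0.079 0 0 -0.03 1;0 0 0.079 0 0 -0.03 1;0 0 0.079 0 0 -0.03 1",
  newtons=20,
)

```text
clock: 0.77
tool_pos: [0.2176, 0.5856, 0.2937]
ee_rot: [0.627, 0.779, -0.0, 0.0]
contact_force: [0.4, -0.4, -0.3]
opening: 0.0881
grip_force: 0.0
```

```bash
cat > plan.py <<'E'
# usage: plan.py yawdeg x y z [x y z ...] : tool-axis deltas (units of 0.4 m) from measured pose through waypoints
import sys,numpy as np
from scipy.spatial.transform import Rotation as Ro
from station import env
s=env.state(); R=Ro.from_quat(s["ee_rot"]).as_matrix(); p=np.array(s["tool_pos"])
psi=np.radians(float(sys.argv[1])); y=np.array([np.cos(psi),np.sin(psi),0]);z=np.array([0,0,-1.]);G=np.c_[np.cross(y,z),y,z]
print("t",round(float(s["clock"]),2),"pos",p.round(4),"yaw",round(float(np.degrees(np.arctan2(R[1,1],R[0,1]))),2),"open",round(float(s["opening"]),4),"grip",round(float(s["grip_force"]),1),"F",np.round(s["contact_force"],1),"turn",(Ro.from_matrix(R.T@G).as_rotvec()/(np.pi/2)).round(4))
for w in np.array(sys.argv[2:],float).reshape(-1,3):
    d=G.T@(w-p)/.4; print(w,"shift",d.round(4),"rows",round(float(np.linalg.norm(w-p)/.0417),1)); p=w
E
python3 plan.py 8 .523 .0168 .3 .523 .0168 .104; python3 -c "
from station import env;print(env.state()['joint_positions'])"
```

```text
t 0.77 pos [0.2176 0.5856 0.2937] yaw 12.38 open 0.0881 grip 0.0 F [ 0.4 -0.4 -0.3] turn [-0.0003  0.0005  0.0487]
[0.523  0.0168 0.3   ] shift [-1.5143  0.5582 -0.0158] rows 15.5
[0.523  0.0168 0.104 ] shift [0.   0.   0.49] rows 4.7
[-1.42661927  0.35014424  0.18601663  1.46892624 -0.06539597  1.32947672
 -1.01981319]
```

Emit:
arm_command(
  steps="0 0 0.0487 0 0 0 1;0 0 0 -0.0946 0.0349 -0.001 1;0 0 0 -0.0946 0.0349 -0.001 1;0 0 0 -0.0946 0.0349 -0.001 1;0 0 0 -0.0946 0.0349 -0.001 1;0 0 0 -0.0946 0.0349 -0.001 1;0 0 0 -0.0946 0.0349 -0.001 1;0 0 0 -0.0946 0.0349 -0.001 1",
)

```text
clock: 1.43
tool_pos: [0.3533, 0.336, 0.2962]
ee_rot: [0.654, 0.757, -0.0, -0.0]
contact_force: [1.0, 0.3, 0.0]
opening: 0.0875
grip_force: 0.0
```

Emit:
arm_command(
  steps="0 0 0 -0.0946 0.0349 -0.001 1;0 0 0 -0.0946 0.0349 -0.001 1;0 0 0 -0.0946 0.0349 -0.001 1;0 0 0 -0.0946 0.0349 -0.001 1;0 0 0 -0.0946 0.0349 -0.001 1;0 0 0 -0.0946 0.0349 -0.001 1;0 0 0 -0.0946 0.0349 -0.001 1;0 0 0 -0.0946 0.0349 -0.001 1",
)

```text
clock: 2.1
tool_pos: [0.5077, 0.0528, 0.2996]
ee_rot: [0.654, 0.757, 0.0, -0.0]
contact_force: [0.8, -0.2, 0.2]
opening: 0.0875
grip_force: 0.0
```

```bash
python3 plan.py 8 .523 .0168 .3 .523 .0168 .104; python3 -c "
from station import env;print(env.state()['joint_positions'])"
```

```text
t 2.1 pos [0.5077 0.0528 0.2996] yaw 8.37 open 0.0875 grip 0.0 F [ 0.8 -0.2  0.2] turn [ 0.0001 -0.0003  0.0041]
[0.523  0.0168 0.3   ] shift [-0.0944  0.0254 -0.001 ] rows 0.9
[0.523  0.0168 0.104 ] shift [0.   0.   0.49] rows 4.7
[-0.75129587  0.13904799  0.63321812  1.75129966 -0.08616755  1.27880615
  0.04816616]
```

Emit:
arm_command(
  steps="0 0 0.004 -0.0944 0.0254 0 1;0 0 0 0 0 0 1;0 0 0 0 0 0.1 1;0 0 0 0 0 0.1 1;0 0 0 0 0 0.08 1;0 0 0 0 0 0.06 1;0 0 0 0 0 0.05 1;0 0 0 0 0 0 1",
)

```text
clock: 2.77
tool_pos: [0.5199, 0.019, 0.1398]
ee_rot: [0.656, 0.755, -0.003, -0.002]
contact_force: [-0.8, 1.0, -0.1]
opening: 0.0876
grip_force: 0.0
```

```bash
python3 plan.py 8 .523 .0168 .104;python3 - <<'E'
from station import imaging
import cv2
i=imaging.get_image("scene")["img"][100:280,230:430,::-1]
cv2.imwrite("pics/c1.png",cv2.resize(i,None,fx=3,fy=3,interpolation=2))
E
```

```text
t 2.77 pos [0.5199 0.019  0.1398] yaw 8.01 open 0.0876 grip 0.0 F [-0.8  1.  -0.1] turn [-0.0044  0.0005  0.0001]
[0.523  0.0168 0.104 ] shift [-0.0064  0.0069  0.0894] rows 0.9
```

View pics/c1.png

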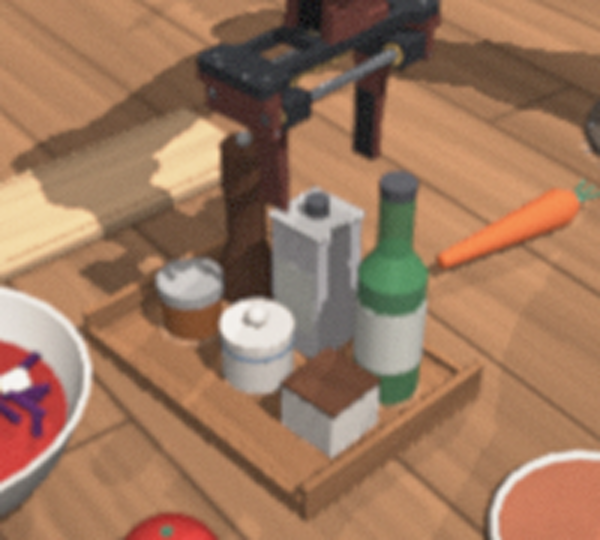

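The picture shows the jaws straddling the tin in the caddy's x direction and clear of the neighbours. The fast descent was cut short by joint limits, so I'll use smaller steps.

Emit:
arm_command(
  steps="-0.0044 0.0005 0 -0.0064 0.0069 0 1;0 0 0 0 0 0.03 1;0 0 0 0 0 0.03 1;0 0 0 0 0 0.029 1;0 0 0 0 0 0 1;0 0 0 0 0 0 -0.3;0 0 0 0 0 0 -0.4;0 0 0 0 0 0 -0.4",
  newtons=20,
)

```text
clock: 3.48
tool_pos: [0.5269, 0.0167, 0.1088]
ee_rot: [0.656, 0.755, 0.003, 0.002]
contact_force: [-0.3, -0.3, -0.7]
opening: 0.0712
grip_force: 0.0
```

```bash
python3 plan.py 8 .523 .0168 .104
```

```text
t 3.48 pos [0.5269 0.0167 0.1088] yaw 7.99 open 0.0712 grip 0.0 F [-0.3 -0.3 -0.7] turn [ 0.0053 -0.0006 -0.0001]
[0.523  0.0168 0.104 ] shift [ 0.0015 -0.0095  0.0121] rows 0.1
```

Emit:
arm_command(
  steps="0.0053 -0.0006 0 0.0015 -0.0095 0.0121 -0.1;0 0 0 0 0 0 -0.1;0 0 0 0 0 0 -1;0 0 0 0 0 0 -1;0 0 0 0 0 0 -1;0 0 0 0 0 0 -1;0 0 0 0 0 0 -1;0 0 0 0 0 0 -1",
  newtons=20,
)

```text
clock: 4.15
tool_pos: [0.5223, 0.0168, 0.103]
ee_rot: [0.656, 0.755, -0.001, -0.001]
contact_force: [-0.1, 1.1, -1.7]
opening: 0.0496
grip_force: 19.9
```

```bash
python3 plan.py 8 .523 .0168 .104
```

```text
t 4.15 pos [0.5223 0.0168 0.103 ] yaw 7.99 open 0.0496 grip 19.9 F [-0.1  1.1 -1.7] turn [-0.001   0.     -0.0001]
[0.523  0.0168 0.104 ] shift [-0.0003  0.0018 -0.0025] rows 0.0
```

Emit:
arm_command(
  steps="0 0 0 0 0 -0.03 -1;0 0 0 0 0 -0.06 -1;0 0 0 0 0 -0.07 -1;0 0 0 0 0 -0.07 -1;0 0 0 0 0 -0.07 -1;0 0 0 0 0 -0.07 -1;0 0 0 0 0 -0.07 -1;0 0 0 0 0 -0.05 -1",
  newtons=30,
)

```text
clock: 4.82
tool_pos: [0.5229, 0.0166, 0.3014]
ee_rot: [0.656, 0.755, 0.0, 0.0]
contact_force: [1.1, 0.5, -3.3]
opening: 0.0498
grip_force: 29.9
```

Emit:
arm_command(
  steps="0 0 0 -0.04 0.0097 0 -1;0 0 0 -0.08 0.0194 0 -1;0 0 0 -0.08 0.0194 0 -1;0 0 0 -0.08 0.0194 0 -1;0 0 0 -0.08 0.0194 0 -1;0 0 0 -0.08 0.0194 0 -1;0 0 0 -0.08 0.0194 0 -1;0 0 0 -0.08 0.0194 0 -1",
)

```text
clock: 5.48
tool_pos: [0.6139, -0.214, 0.2984]
ee_rot: [0.656, 0.755, -0.001, -0.001]
contact_force: [0.8, 1.4, -2.6]
opening: 0.0497
grip_force: 29.9
```

Emit:
arm_command(
  steps="0 0 0 -0.08 0.0194 0 -1;0 0 0 -0.08 0.0194 0 -1;0 0 0 -0.0288 0.0071 0 -1;0 0 0 0 0 0.04 -1;0 0 0 0 0 0.07 -1;0 0 0 0 0 0.06 -1;0 0 0 0 0 0 -1;0 0 0 0 0 0 -1",
)

```text
clock: 6.15
tool_pos: [0.6416, -0.2843, 0.2297]
ee_rot: [0.656, 0.755, -0.001, -0.002]
contact_force: [-0.4, 0.0, -1.8]
opening: 0.0499
grip_force: 30.0
```

```bash
python3 plan.py 8 .642 -.285 .107
```

```text
t 6.15 pos [ 0.6416 -0.2843  0.2297] yaw 8.0 open 0.0499 grip 30.0 F [-0.4  0.  -1.8] turn [-0.0028 -0.0009 -0.    ]
[ 0.642 -0.285  0.107] shift [-0.0019  0.0008  0.3067] rows 2.9
```

Emit:
arm_command(
  steps="0 0 0 0 0 0.03 -1;0 0 0 0 0 0.06 -1;0 0 0 0 0 0.06 -1;0 0 0 0 0 0.06 -1;0 0 0 0 0 0.05 -1;0 0 0 0 0 0.03 -1;0 0 0 0 0 0.0125 -1;0 0 0 0 0 0 -1",
)

```text
clock: 6.82
tool_pos: [0.6421, -0.285, 0.1098]
ee_rot: [0.656, 0.755, -0.001, -0.001]
contact_force: [0.4, 0.4, -3.4]
opening: 0.0494
grip_force: 30.0
```

```bash
python3 plan.py 8 .642 -.285 .106
```

```text
t 6.82 pos [ 0.6421 -0.285   0.1098] yaw 8.0 open 0.0494 grip 30.0 F [ 0.4  0.4 -3.4] turn [-0.0011  0.      0.    ]
[ 0.642 -0.285  0.106] shift [-0.0001 -0.0004  0.0094] rows 0.1
```

Emit:
arm_command(
  steps="0 0 0 0 0 0.005 -1;0 0 0 0 0 0.004 -1;0 0 0 0 0 0 -1;0 0 0 0 0 0 0.2;0 0 0 0 0 0 0.6;0 0 0 0 0 0 1;0 0 0 0 0 0 1;0 0 0 0 0 0 1",
)

```text
clock: 7.48
tool_pos: [0.6423, -0.2851, 0.1068]
ee_rot: [0.656, 0.755, -0.0, -0.0]
contact_force: [0.0, 0.1, -0.8]
opening: 0.076
grip_force: 0.0
```

```bash
python3 plan.py 8 .642 -.285 .3 .642 -.285 .3 .5328 -.0624 .3 .5328 -.0624 .134
```

```text
t 7.48 pos [ 0.6423 -0.2851  0.1068] yaw 7.99 open 0.076 grip 0.0 F [ 0.   0.1 -0.8] turn [-0.0006  0.0002 -0.0001]
[ 0.642 -0.285  0.3  ] shift [ 4.000e-04 -6.000e-04 -4.831e-01] rows 4.6
[ 0.642 -0.285  0.3  ] shift [0. 0. 0.] rows 0.0
[ 0.5328 -0.0624  0.3   ] shift [ 0.5891 -0.1929  0.    ] rows 5.9
[ 0.5328 -0.0624  0.134 ] shift [0.    0.    0.415] rows 4.0
```

Emit:
arm_command(
  steps="0 0 0 0 0 -0.03 1;0 0 0 0 0 -0.06 1;0 0 0 0 0 -0.07 1;0 0 0 0 0 -0.07 1;0 0 0 0 0 -0.07 1;0 0 0 0 0 -0.05 1;0 0 0 0 0 -0.033 1;0 0 0 0 0 0 1",
)

```text
clock: 8.15
tool_pos: [0.6434, -0.2861, 0.2643]
ee_rot: [0.656, 0.755, 0.0, 0.002]
contact_force: [0.7, 0.6, 0.7]
opening: 0.0879
grip_force: 0.0
```

Emit:
arm_command(
  steps="0 0 0 0.04 -0.0131 0 1;0 0 0 0.08 -0.0262 0 1;0 0 0 0.08 -0.0262 0 1;0 0 0 0.08 -0.0262 0 1;0 0 0 0.08 -0.0262 0 1;0 0 0 0.08 -0.0262 0 1;0 0 0 0.08 -0.0262 0 1;0 0 0 0.069 -0.0226 0 1",
)

```text
clock: 8.82
tool_pos: [0.5316, -0.0603, 0.259]
ee_rot: [0.656, 0.755, -0.001, -0.001]
contact_force: [0.2, 0.7, -0.7]
opening: 0.088
grip_force: 0.0
```

Emit:
arm_command(
  steps="0 0 0 0 0 0 1;0 0 0 0 0 0.03 1;0 0 0 0 0 0.06 1;0 0 0 0 0 0.06 1;0 0 0 0 0 0.05 1;0 0 0 0 0 0.03 1;0 0 0 0 0 0 1;0 0 0 0 0 0 1",
)

```text
clock: 9.48
tool_pos: [0.5329, -0.063, 0.1676]
ee_rot: [0.656, 0.754, -0.001, -0.001]
contact_force: [0.3, -0.0, 0.7]
opening: 0.0876
grip_force: 0.0
```

```bash
python3 plan.py 8 .5328 -.0624 .134
python3 - <<'E'
from station import imaging
import cv2,numpy as np
d=imaging.get_image("top");np.savez("top1.npz",**d)
i=d["img"][130:280,240:470,::-1]
cv2.imwrite("pics/c2.png",cv2.resize(i,None,fx=3.4,fy=3.4,interpolation=2))
E
```

```text
t 9.48 pos [ 0.5329 -0.063   0.1676] yaw 7.95 open 0.0876 grip 0.0 F [ 0.3 -0.   0.7] turn [-0.0016  0.0004 -0.0006]
[ 0.5328 -0.0624  0.134 ] shift [0.0015 0.0001 0.084 ] rows 0.8
```

View pics/c2.png

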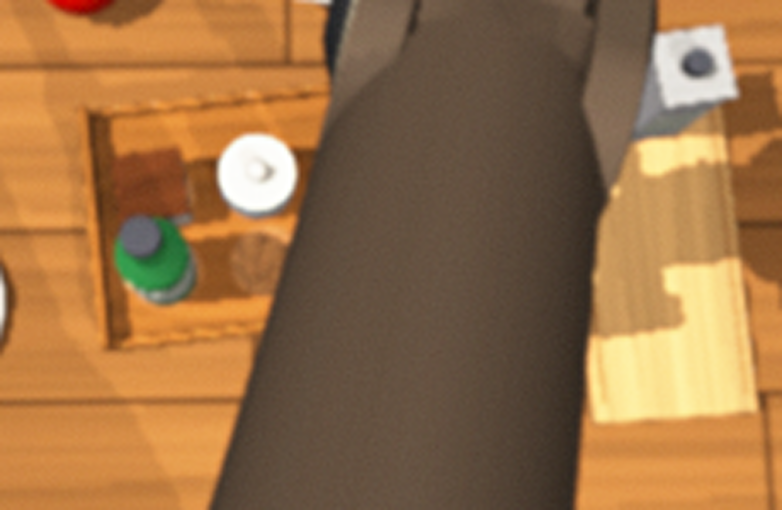

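The picture shows the tin upright on the board's far end at about (445,148), with the pot and bottle undisturbed. Next is the mill.

Emit:
arm_command(
  steps="0 0 0 0.0015 0 0.03 1;0 0 0 0 0 0.03 1;0 0 0 0 0 0.024 1;0 0 0 0 0 0 1;0 0 0 0 0 0 -1;0 0 0 0 0 0 -1;0 0 0 0 0 0 -1;0 0 0 0 0 0 -1",
  newtons=15,
)

```text
clock: 10.2
tool_pos: [0.5332, -0.0619, 0.1345]
ee_rot: [0.656, 0.755, -0.0, -0.0]
contact_force: [0.1, -0.1, -0.3]
opening: 0.0643
grip_force: 0.0
```

Emit:
arm_command(
  steps="0 0 0 0 0 0 -1;0 0 0 0 0 0 -1;0 0 0 0 0 0 -1;0 0 0 0 0 0 -1;0 0 0 0 0 0 -1;0 0 0 0 0 0 -1",
)

```text
clock: 10.7
tool_pos: [0.5328, -0.0619, 0.1341]
ee_rot: [0.656, 0.755, -0.001, -0.0]
contact_force: [0.1, 0.1, 1.0]
opening: 0.0388
grip_force: 15.0
```

```bash
python3 plan.py 8 .5328 -.0624 .134 .5328 -.0624 .234 .5475 -.290 .234 .5475 -.290 .140
```

```text
t 10.7 pos [ 0.5328 -0.0619  0.1341] yaw 7.99 open 0.0388 grip 15.0 F [0.1 0.1 1. ] turn [-0.0009  0.0001 -0.0002]
[ 0.5328 -0.0624  0.134 ] shift [-0.0013 -0.0003  0.0004] rows 0.0
[ 0.5328 -0.0624  0.234 ] shift [ 0.    0.   -0.25] rows 2.4
[ 0.5475 -0.29    0.234 ] shift [-0.5686 -0.0428  0.    ] rows 5.5
[ 0.5475 -0.29    0.14  ] shift [0.    0.    0.235] rows 2.3
```

Emit:
arm_command(
  steps="0 0 0 0 0 -0.03 -1;0 0 0 0 0 -0.06 -1;0 0 0 0 0 -0.07 -1;0 0 0 0 0 -0.06 -1;0 0 0 0 0 -0.03 -1;0 0 0 -0.04 -0.003 0 -1;0 0 0 -0.08 -0.006 0 -1;0 0 0 -0.08 -0.006 0 -1",
  newtons=25,
)

```text
clock: 11.37
tool_pos: [0.5383, -0.1412, 0.2349]
ee_rot: [0.655, 0.756, -0.0, -0.001]
contact_force: [0.6, -0.0, -3.6]
opening: 0.0389
grip_force: 25.0
```

Emit:
arm_command(
  steps="0 0 0 -0.08 -0.006 0 -1;0 0 0 -0.08 -0.006 0 -1;0 0 0 -0.08 -0.006 0 -1;0 0 0 -0.08 -0.006 0 -1;0 0 0 -0.05 -0.004 0 -1;0 0 0 0 0 0 -1;0 0 0 0 0 0.03 -1;0 0 0 0 0 0.05 -1",
)

```text
clock: 12.03
tool_pos: [0.5486, -0.2897, 0.203]
ee_rot: [0.656, 0.755, 0.0, 0.001]
contact_force: [0.9, 0.6, -4.1]
opening: 0.0387
grip_force: 25.0
```

Emit:
arm_command(
  steps="0 0 0 0 0 0.06 -1;0 0 0 0 0 0.05 -1;0 0 0 0 0 0.03 -1;0 0 0 0 0 0.012 -1;0 0 0 0 0 0 -1;0 0 0 0 0 0 -1",
)

```text
clock: 12.53
tool_pos: [0.548, -0.2897, 0.1419]
ee_rot: [0.656, 0.755, -0.0, -0.0]
contact_force: [-0.3, -0.4, -3.4]
opening: 0.0385
grip_force: 25.0
```

```bash
python3 plan.py 8 .5475 -.290 .1373
```

```text
t 12.53 pos [ 0.548  -0.2897  0.1419] yaw 8.03 open 0.0385 grip 25.0 F [-0.3 -0.4 -3.4] turn [-0.0006  0.0002  0.0003]
[ 0.5475 -0.29    0.1373] shift [-0.0005 -0.0013  0.0116] rows 0.1
```

Emit:
arm_command(
  steps="0 0 0 0 0 0.007 -1;0 0 0 0 0 0.004 -1;0 0 0 0 0 0 -1;0 0 0 0 0 0 0.2;0 0 0 0 0 0 0.6;0 0 0 0 0 0 1;0 0 0 0 0 0 1;0 0 0 0 0 0 1",
)

```text
clock: 13.2
tool_pos: [0.5476, -0.29, 0.1371]
ee_rot: [0.656, 0.755, -0.0, -0.0]
contact_force: [-0.3, -0.5, 0.6]
opening: 0.0684
grip_force: 0.0
```

```bash
python3 plan.py 8 .5475 -.290 .28 .5163 .0962 .28 .5163 .0962 .159
```

```text
t 13.2 pos [ 0.5476 -0.29    0.1371] yaw 7.99 open 0.0684 grip 0.0 F [-0.3 -0.5  0.6] turn [-0.0007  0.0001 -0.0001]
[ 0.5475 -0.29    0.28  ] shift [ 1.000e-04 -3.000e-04 -3.572e-01] rows 3.4
[0.5163 0.0962 0.28  ] shift [0.967  0.0571 0.    ] rows 9.3
[0.5163 0.0962 0.159 ] shift [0.     0.     0.3025] rows 2.9
```

Emit:
arm_command(
  steps="0 0 0 0 0 -0.03 1;0 0 0 0 0 -0.06 1;0 0 0 0 0 -0.07 1;0 0 0 0 0 -0.07 1;0 0 0 0 0 -0.07 1;0 0 0 0 0 -0.057 1;0 0 0 0.04 0.0024 0 0.6;0 0 0 0.08 0.0048 0 0.6",
)

```text
clock: 13.87
tool_pos: [0.5435, -0.2461, 0.2825]
ee_rot: [0.658, 0.753, -0.001, 0.002]
contact_force: [-0.2, 0.5, 0.5]
opening: 0.0779
grip_force: 0.0
```

Emit:
arm_command(
  steps="0 0 0 0.085 0.005 0 0.6;0 0 0 0.085 0.005 0 0.6;0 0 0 0.085 0.005 0 0.6;0 0 0 0.085 0.005 0 0.6;0 0 0 0.085 0.005 0 0.6;0 0 0 0.085 0.005 0 0.6;0 0 0 0.085 0.005 0 0.6;0 0 0 0.085 0.005 0 0.6",
)

```text
clock: 14.53
tool_pos: [0.5216, 0.0308, 0.2808]
ee_rot: [0.656, 0.754, 0.0, -0.0]
contact_force: [0.6, 0.8, -0.5]
opening: 0.0703
grip_force: 0.0
```

Emit:
arm_command(
  steps="0 0 0 0.085 0.005 0 0.6;0 0 0 0.06 0.0035 0 0.6;0 0 0 0.022 0.0013 0 0.6;0 0 0 0 0 0 0.6;0 0 0 0 0 0.03 0.6;0 0 0 0 0 0.05 0.6;0 0 0 0 0 0.03 0.6;0 0 0 0 0 0 0.6",
)

```text
clock: 15.2
tool_pos: [0.5155, 0.0936, 0.234]
ee_rot: [0.657, 0.754, -0.002, -0.001]
contact_force: [-0.2, -0.0, -0.5]
opening: 0.0703
grip_force: 0.0
```

```bash
python3 plan.py 8 .5163 .0962 .159
python3 - <<'E'
from station import imaging
import cv2,numpy as np
d=imaging.get_image("scene")
i=d["img"][90:280,200:430,::-1]
cv2.imwrite("pics/c3.png",cv2.resize(i,None,fx=3,fy=3,interpolation=2))
E
```

```text
t 15.2 pos [0.5155 0.0936 0.234 ] yaw 7.83 open 0.0703 grip 0.0 F [-0.2 -0.  -0.5] turn [-0.0028  0.001  -0.0019]
[0.5163 0.0962 0.159 ] shift [0.0062 0.0029 0.1876] rows 1.8
```

View pics/c3.png

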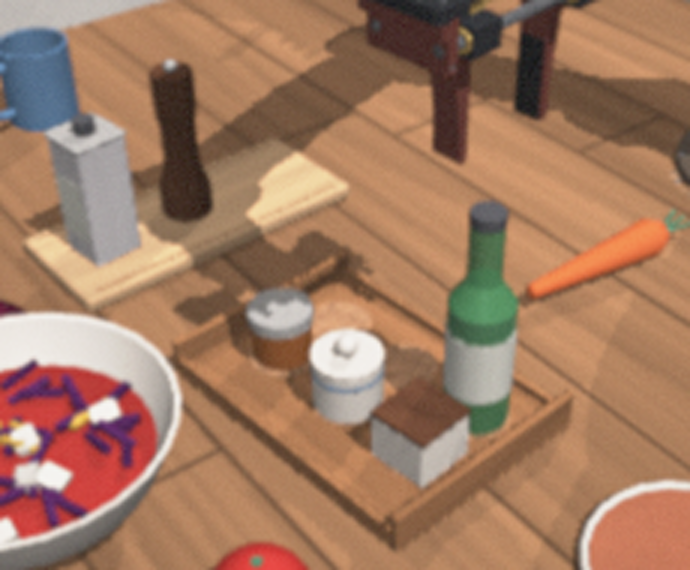

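The picture shows the tin and mill standing upright on the board and the bottle still in its place, with the jaws above it. I'll descend onto the neck.

Emit:
arm_command(
  steps="0 0 -0.0015 0.005 0.002 0.03 0.6;0 0 0 0 0 0.05 0.6;0 0 0 0 0 0.05 0.6;0 0 0 0 0 0.04 0.6;0 0 0 0 0 0.015 0.6;0 0 0 0 0 0 0.6;0 0 0 0 0 0 0.6",
  newtons=15,
)

```text
clock: 15.83
tool_pos: [0.5177, 0.0977, 0.1628]
ee_rot: [0.656, 0.755, -0.0, -0.0]
contact_force: [-0.3, 0.0, -0.1]
opening: 0.0705
grip_force: 0.0
```

```bash
python3 plan.py 8 .5163 .0962 .159
```

```text
t 15.83 pos [0.5177 0.0977 0.1628] yaw 8.07 open 0.0705 grip 0.0 F [-0.3  0.  -0.1] turn [-0.0002  0.0002  0.0008]
[0.5163 0.0962 0.159 ] shift [-0.0031 -0.0039  0.0094] rows 0.1
```

Emit:
arm_command(
  steps="0 0 0 -0.003 -0.004 0.008 0.6;0 0 0 0 0 0 0.2;0 0 0 0 0 0 -1;0 0 0 0 0 0 -1;0 0 0 0 0 0 -1;0 0 0 0 0 0 -1;0 0 0 0 0 0 -1;0 0 0 0 0 0 -1",
  newtons=15,
)

```text
clock: 16.5
tool_pos: [0.5155, 0.0969, 0.1585]
ee_rot: [0.655, 0.755, -0.001, -0.0]
contact_force: [-0.5, 1.1, -0.7]
opening: 0.0272
grip_force: 0.6
```

Emit:
arm_command(
  steps="0 0 0 0 0 0 -1;0 0 0 0 0 0 -1;0 0 0 0 0 0 -1;0 0 0 0 0 0 -1",
)

```text
clock: 16.83
tool_pos: [0.5154, 0.0969, 0.1585]
ee_rot: [0.655, 0.755, -0.001, -0.0]
contact_force: [-0.4, 0.4, 0.5]
opening: 0.0266
grip_force: 15.0
```

```bash
python3 plan.py 8 .5163 .0962 .3 .4525 -.295 .3 .4525 -.295 .165
```

```text
t 16.83 pos [0.5154 0.0969 0.1585] yaw 8.13 open 0.0266 grip 15.0 F [-0.4  0.4  0.5] turn [-0.0009  0.0001  0.0014]
[0.5163 0.0962 0.3   ] shift [-0.0021  0.0019 -0.3538] rows 3.4
[ 0.4525 -0.295   0.3   ] shift [-0.9463 -0.2941  0.    ] rows 9.5
[ 0.4525 -0.295   0.165 ] shift [0.     0.     0.3375] rows 3.2
```

Emit:
arm_command(
  steps="0 0 0 0 0 -0.03 -1;0 0 0 0 0 -0.06 -1;0 0 0 0 0 -0.07 -1;0 0 0 0 0 -0.07 -1;0 0 0 0 0 -0.05 -1;0 0 0 -0.03 -0.0093 0 -1;0 0 0 -0.06 -0.0185 0 -1;0 0 0 -0.08 -0.0247 0 -1",
  newtons=30,
)

```text
clock: 17.5
tool_pos: [0.5036, 0.0275, 0.2689]
ee_rot: [0.654, 0.757, -0.001, -0.001]
contact_force: [0.2, -1.3, -5.1]
opening: 0.0263
grip_force: 30.0
```

Emit:
arm_command(
  steps="0 0 0 -0.08 -0.0247 0 -1;0 0 0 -0.08 -0.0247 0 -1;0 0 0 -0.08 -0.0247 0 -1;0 0 0 -0.08 -0.0247 0 -1;0 0 0 -0.08 -0.0247 0 -1;0 0 0 -0.08 -0.0247 0 -1;0 0 0 -0.08 -0.0247 0 -1;0 0 0 -0.08 -0.0247 0 -1",
)

```text
clock: 18.17
tool_pos: [0.4604, -0.2397, 0.2691]
ee_rot: [0.655, 0.755, -0.001, -0.001]
contact_force: [1.2, 0.2, -3.7]
opening: 0.026
grip_force: 30.0
```

Emit:
arm_command(
  steps="0 0 0 -0.08 -0.0247 0 -1;0 0 0 -0.04 -0.012 0 -1;0 0 0 -0.018 -0.0055 0 -1;0 0 0 0 0 0 -1;0 0 0 0 0 0.03 -1;0 0 0 0 0 0.05 -1;0 0 0 0 0 0.03 -1;0 0 0 0 0 0 -1",
)

```text
clock: 18.83
tool_pos: [0.4524, -0.292, 0.2232]
ee_rot: [0.654, 0.756, -0.001, -0.003]
contact_force: [-0.8, 1.2, -2.8]
opening: 0.0261
grip_force: 30.0
```

```bash
python3 plan.py 8 .4525 -.295 .1615
```

```text
t 18.83 pos [ 0.4524 -0.292   0.2232] yaw 8.27 open 0.0261 grip 30.0 F [-0.8  1.2 -2.8] turn [-0.0037 -0.0021  0.003 ]
[ 0.4525 -0.295   0.1615] shift [-0.0074 -0.0007  0.1544] rows 1.5
```

Emit:
arm_command(
  steps="0 0 0 -0.004 0 0.03 -1;0 0 0 0 0 0.04 -1;0 0 0 0 0 0.04 -1;0 0 0 0 0 0.02 -1;0 0 0 0 0 0.01 -1;0 0 0 0 0 0 -1;0 0 0 0 0 0 -1",
)

```text
clock: 19.42
tool_pos: [0.4539, -0.2969, 0.1712]
ee_rot: [0.655, 0.755, -0.001, -0.0]
contact_force: [-0.5, 0.3, -4.6]
opening: 0.0261
grip_force: 30.0
```

```bash
python3 plan.py 8 .4525 -.295 .1615
```

```text
t 19.42 pos [ 0.4539 -0.2969  0.1712] yaw 8.13 open 0.0261 grip 30.0 F [-0.5  0.3 -4.6] turn [-0.0006  0.0004  0.0014]
[ 0.4525 -0.295   0.1615] shift [ 0.0051 -0.0029  0.0242] rows 0.2
```

Emit:
arm_command(
  steps="0 0 0.0014 0.004 -0.003 0.01 -1;0 0 0 0 0 0.008 -1;0 0 0 0 0 0.004 -1;0 0 0 0 0 0 -1;0 0 0 0 0 0 -1",
)

```text
clock: 19.83
tool_pos: [0.4522, -0.2952, 0.1619]
ee_rot: [0.656, 0.755, -0.001, -0.0]
contact_force: [-0.3, 0.1, -3.5]
opening: 0.0262
grip_force: 30.0
```

```bash
python3 plan.py 8 .4525 -.295 .1615
```

```text
t 19.83 pos [ 0.4522 -0.2952  0.1619] yaw 8.0 open 0.0262 grip 30.0 F [-0.3  0.1 -3.5] turn [-0.0008  0.0001  0.    ]
[ 0.4525 -0.295   0.1615] shift [0.0004 0.0007 0.0011] rows 0.0
```

Emit:
arm_command(
  steps="0 0 0 0 0 0.002 -1;0 0 0 0 0 0 -1;0 0 0 0 0 0 -0.2;0 0 0 0 0 0 0;0 0 0 0 0 0 0.3;0 0 0 0 0 0 0.6;0 0 0 0 0 0 0.6;0 0 0 0 0 0 0.6",
)

```text
clock: 20.5
tool_pos: [0.4522, -0.2952, 0.1611]
ee_rot: [0.656, 0.755, -0.001, -0.0]
contact_force: [0.6, -0.0, 0.0]
opening: 0.0625
grip_force: 0.0
```

```bash
python3 plan.py 8 .4525 -.295 .27 .5862 .0228 .27 .5862 .0228 .03;  python3 - <<'E'
from station import imaging
import cv2,numpy as np
d=imaging.get_image("scene");np.savez("scene1.npz",**d)
i=d["img"][90:290,180:430,::-1]
cv2.imwrite("pics/c4.png",cv2.resize(i,None,fx=3,fy=3,interpolation=2))
E
```

```text
t 20.5 pos [ 0.4522 -0.2952  0.1611] yaw 8.0 open 0.0625 grip 0.0 F [ 0.6 -0.   0. ] turn [-0.0008  0.0001  0.    ]
[ 0.4525 -0.295   0.27  ] shift [ 0.0004  0.0008 -0.2723] rows 2.6
[0.5862 0.0228 0.27  ] shift [0.7402 0.4416 0.    ] rows 8.3
[0.5862 0.0228 0.03  ] shift [0.  0.  0.6] rows 5.8
```

View pics/c4.png

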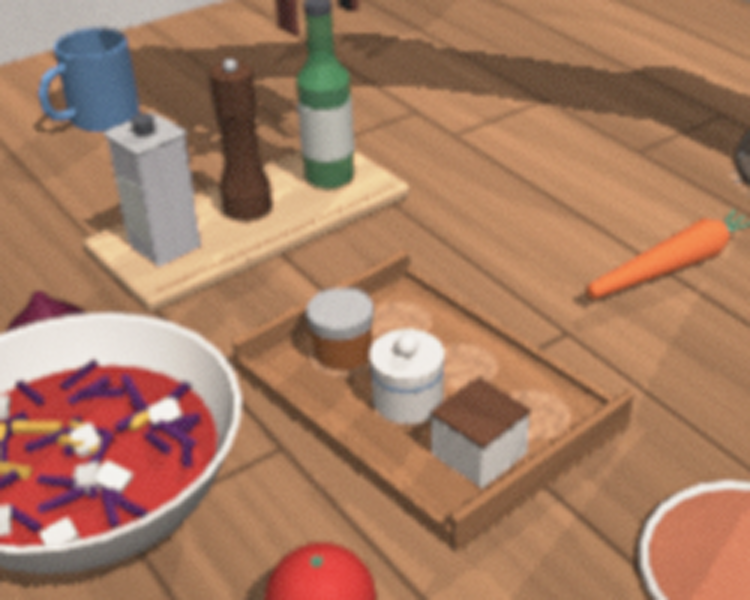

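The picture shows all three upright on the board and the front row empty. Next is the seed pot.

Emit:
arm_command(
  steps="0 0 0 0 0 -0.03 0.75;0 0 0 0 0 -0.06 0.75;0 0 0 0 0 -0.07 0.75;0 0 0 0 0 -0.07 0.75;0 0 0 0 0 -0.042 0.75;0 0 0 0 0 0 0.75;0 0 0 0.04 0.0239 0 0.75;0 0 0 0.08 0.0477 0 0.75",
)

```text
clock: 21.22
tool_pos: [0.4721, -0.2473, 0.2707]
ee_rot: [0.659, 0.752, -0.001, 0.001]
contact_force: [-0.2, -0.8, -0.6]
opening: 0.0769
grip_force: 0.0
```

Emit:
arm_command(
  steps="0 0 0 0.08 0.0477 0 0.75;0 0 0 0.08 0.0477 0 0.75;0 0 0 0.08 0.0477 0 0.75;0 0 0 0.08 0.0477 0 0.75;0 0 0 0.08 0.0477 0 0.75;0 0 0 0.08 0.0477 0 0.75;0 0 0 0.08 0.0477 0 0.75;0 0 0 0.04 0.0241 0 0.75",
)

```text
clock: 21.88
tool_pos: [0.5832, 0.0195, 0.2688]
ee_rot: [0.654, 0.756, -0.0, -0.001]
contact_force: [0.2, 1.2, -0.9]
opening: 0.0771
grip_force: 0.0
```

Emit:
arm_command(
  steps="0 0 0 0.02 0.0119 0 0.75;0 0 0 0 0 0.03 0.75;0 0 0 0 0 0.06 0.75;0 0 0 0 0 0.07 0.75;0 0 0 0 0 0.06 0.75;0 0 0 0 0 0.03 0.75;0 0 0 0 0 0 0.75;0 0 0 0 0 0 0.75",
)

```text
clock: 22.55
tool_pos: [0.5855, 0.0206, 0.1698]
ee_rot: [0.657, 0.754, -0.001, -0.0]
contact_force: [0.4, 0.4, 0.6]
opening: 0.077
grip_force: 0.0
```

```bash
python3 plan.py 8 .5862 .0228 .1 .5862 .0228 .031
```

```text
t 22.55 pos [0.5855 0.0206 0.1698] yaw 7.87 open 0.077 grip 0.0 F [0.4 0.4 0.6] turn [-0.0013  0.0005 -0.0015]
[0.5862 0.0228 0.1   ] shift [0.0051 0.0025 0.1744] rows 1.7
[0.5862 0.0228 0.031 ] shift [0.     0.     0.1725] rows 1.7
```

Emit:
arm_command(
  steps="0 0 0 0.004 0.002 0.03 0.75;0 0 0 0 0 0.05 0.75;0 0 0 0 0 0.05 0.75;0 0 0 0 0 0.03 0.75;0 0 0 0 0 0 0.75;0 0 0 0 0 0 0.75;0 0 0 0 0 0 0.75",
)

```text
clock: 23.13
tool_pos: [0.5872, 0.0239, 0.1067]
ee_rot: [0.656, 0.755, 0.0, 0.0]
contact_force: [-0.4, 0.1, -0.6]
opening: 0.0767
grip_force: 0.0
```

```bash
python3 plan.py 8 .5862 .0228 .031
python3 - <<'E'
from station import imaging
import cv2,numpy as np
d=imaging.get_image("scene")
i=d["img"][130:270,240:400,::-1]
cv2.imwrite("pics/c5.png",cv2.resize(i,None,fx=4,fy=4,interpolation=2))
E
```

```text
t 23.13 pos [0.5872 0.0239 0.1067] yaw 7.99 open 0.0767 grip 0.0 F [-0.4  0.1 -0.6] turn [ 0.0002  0.0002 -0.0002]
[0.5862 0.0228 0.031 ] shift [-0.0025 -0.0029  0.1893] rows 1.8
```

View pics/c5.png

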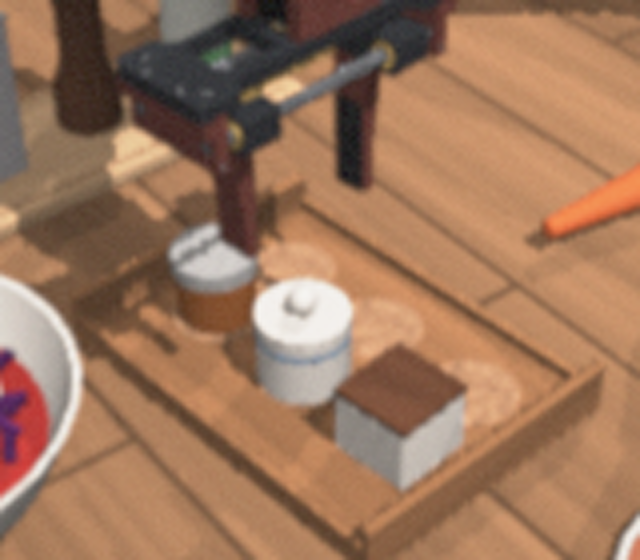

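The jaws are above the pot, one finger to each side of it along x. I'll descend slowly.

Emit:
arm_command(
  steps="0 0 0 -0.0025 -0.003 0 0.75;0 0 0 0 0 0.03 0.75;0 0 0 0 0 0.045 0.75;0 0 0 0 0 0.045 0.75;0 0 0 0 0 0.035 0.75;0 0 0 0 0 0.02 0.75;0 0 0 0 0 0.01 0.75;0 0 0 0 0 0 0.75",
)

```text
clock: 23.85
tool_pos: [0.5847, 0.0228, 0.0308]
ee_rot: [0.656, 0.755, -0.001, -0.001]
contact_force: [-0.5, -0.7, -0.3]
opening: 0.0767
grip_force: 0.0
```

```bash
python3 plan.py 8 .5862 .0228 .031
```

```text
t 23.85 pos [0.5847 0.0228 0.0308] yaw 7.99 open 0.0767 grip 0.0 F [-0.5 -0.7 -0.3] turn [-0.0017  0.0002 -0.0001]
[0.5862 0.0228 0.031 ] shift [-0.0006  0.0036 -0.0005] rows 0.0
```

Emit:
arm_command(
  steps="0 0 0 0 0.003 0 0.6;0 0 0 0 0 0 -1;0 0 0 0 0 0 -1;0 0 0 0 0 0 -1;0 0 0 0 0 0 -1;0 0 0 0 0 0 -1;0 0 0 0 0 0 -1;0 0 0 0 0 0 -1",
  newtons=15,
)

```text
clock: 24.52
tool_pos: [0.5867, 0.0232, 0.0322]
ee_rot: [0.656, 0.755, -0.0, -0.0]
contact_force: [-1.4, -0.4, 5.6]
opening: 0.0543
grip_force: 15.0
```

```bash
python3 plan.py 8 .5862 .0228 .18 .494 .2992 .18 .494 .2992 .029
```

```text
t 24.52 pos [0.5867 0.0232 0.0322] yaw 8.0 open 0.0543 grip 15.0 F [-1.4 -0.4  5.6] turn [-0.0004 -0.      0.    ]
[0.5862 0.0228 0.18  ] shift [-0.0008 -0.0014 -0.3696] rows 3.5
[0.494  0.2992 0.18  ] shift [ 0.7164 -0.1321  0.    ] rows 7.0
[0.494  0.2992 0.029 ] shift [0.     0.     0.3775] rows 3.6
```

Emit:
arm_command(
  steps="0 0 0 0 0 -0.015 -1;0 0 0 0 0 -0.03 -1;0 0 0 0 0 -0.04 -1;0 0 0 0 0 -0.05 -1;0 0 0 0 0 -0.06 -1;0 0 0 0 0 -0.06 -1;0 0 0 0 0 -0.06 -1;0 0 0 0 0 -0.05 -1",
  newtons=20,
)

```text
clock: 25.18
tool_pos: [0.5869, 0.0229, 0.1804]
ee_rot: [0.656, 0.755, 0.0, 0.0]
contact_force: [0.4, -0.6, -0.6]
opening: 0.0005
grip_force: 0.0
```

```bash
python3 plan.py 8 .494 .2992 .18 .494 .2992 .029;  python3 - <<'E'
from station import imaging
import cv2,numpy as np
d=imaging.get_image("scene")
i=d["img"][100:270,230:430,::-1]
cv2.imwrite("pics/c6.png",cv2.resize(i,None,fx=3,fy=3,interpolation=2))
E
```

```text
t 25.18 pos [0.5869 0.0229 0.1804] yaw 7.97 open 0.0005 grip 0.0 F [ 0.4 -0.6 -0.6] turn [ 0.0003  0.0001 -0.0003]
[0.494  0.2992 0.18  ] shift [ 0.7164 -0.134   0.0009] rows 7.0
[0.494  0.2992 0.029 ] shift [0.     0.     0.3775] rows 3.6
```

View pics/c6.png

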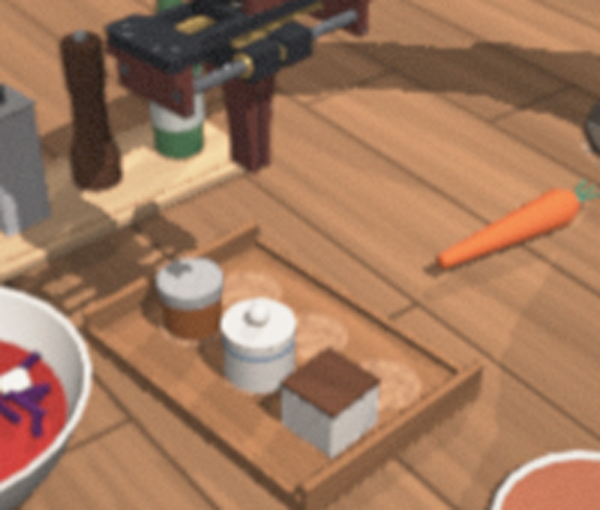

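The picture shows the pot still standing upright in its place, while the jaws came up empty because the grip slipped off. I'll compare the pot's position before and now.

Run:
```python
from h import *
from station import imaging
np.set_printoptions(precision=4,suppress=True)
def white(d,box,zb):
    x,y,w,h=box; hsv=cv2.cvtColor(d["img"],cv2.COLOR_RGB2HSV)[y:y+h,x:x+w]
    m=cv2.inRange(hsv,(0,0,180),(180,45,255)); n,l,st,c=cv2.connectedComponentsWithStats(m); i=1+np.argmax(st[1:,4])
    return c[i]+[x,y],st[i]+np.array([x,y,0,0,0])
a=load("scene0");s1=load("scene1");b=imaging.get_image("scene");np.savez("scene2.npz",**b)
for d in(a,s1,b): print(*white(d,(295,190,40,50),0))
t0=load("top0");t=imaging.get_image("top");np.savez("top2.npz",**t)
for d in(t0,t): print("top",*white(d,(300,165,35,25),0))
# base contact of jar / salt in scene: compare pictures
df=cv2.absdiff(s1["img"],b["img"]).max(2)[180:275,270:400]; print("changed px in caddy region",(df>40).sum())
c,_=white(t0,(300,165,35,25),0); print("lid centre top0",onz(t0,[c],.062))
i=t["img"][130:260,240:470,::-1]; cv2.imwrite("pics/c7.png",cv2.resize(i,None,fx=3.4,fy=3.4,interpolation=2))
# predicted outline of lid in top0 to verify centre
th=np.linspace(0,2*np.pi,8,endpoint=False)
for cc in((.5862,.0228),(.5862,.0208)): print(cc,proj(t0,[[cc[0]+.0285*np.cos(q),cc[1]+.0285*np.sin(q),.062] for q in th]).round(1)[[0,2,4,6]].tolist())
```

```text
[315.621  208.5131] [304 200  24  19 343]
[315.7368 208.5322] [304 200  24  19 342]
[316.1243 208.2659] [304 199  24  20 346]
top [315.4704 180.25  ] [305 170  22  20 372]Traceback (most recent call last):
  File "<stdin>", line 11, in <module>
  File "<stdin>", line 6, in white
    return _wrapfunc(a, 'argmax', axis=axis, out=out, **kwds)
    return bound(*args, **kwds)
ValueError: attempt to get argmax of an empty sequence
```

Emit:
arm_command(
  steps="0 0 0 0 0 0 0.75;0 0 0 0 0 0 0.75;0 0 0 0 0 0 0.75;0 0 0 0 0 0 0.75;0 0 0 0 0 0 0.75;0 0 0 0 0 0 0.75;0 0 0 0 0 0 0.75;0 0 0 0 0 0 0.75",
)

```text
clock: 26.0
tool_pos: [0.5865, 0.0232, 0.1774]
ee_rot: [0.656, 0.755, -0.001, -0.0]
contact_force: [-0.0, 0.5, -0.3]
opening: 0.0505
grip_force: 0.0
```

Emit:
arm_command(
  steps="0 0 0 0 0 0.03 0.75;0 0 0 0 0 0.05 0.75;0 0 0 0 0 0.05 0.75;0 0 0 0 0 0.03 0.75;0 0 0 0 0 0 0.75;0 0 0 0 0 0 0.75;0 0 0 0 0 0 0.75;0 0 0 0 0 0 0.75",
)

```text
clock: 26.67
tool_pos: [0.5872, 0.0231, 0.1146]
ee_rot: [0.656, 0.755, 0.0, 0.0]
contact_force: [-0.2, -0.6, 0.5]
opening: 0.0769
grip_force: 0.0
```

```bash
python3 plan.py 8 .5865 .0228 .052
python3 - <<'E'
from station import imaging
import cv2,numpy as np
d=imaging.get_image("scene");np.savez("scene3.npz",**d)
i=d["img"][130:250,260:400,::-1]
cv2.imwrite("pics/c7.png",cv2.resize(i,None,fx=5,fy=5,interpolation=2))
E
```

```text
t 26.67 pos [0.5872 0.0231 0.1146] yaw 7.99 open 0.0769 grip 0.0 F [-0.2 -0.6  0.5] turn [ 0.0002  0.0001 -0.0001]
[0.5865 0.0228 0.052 ] shift [-0.0005 -0.0019  0.1565] rows 1.5
```

View pics/c7.png

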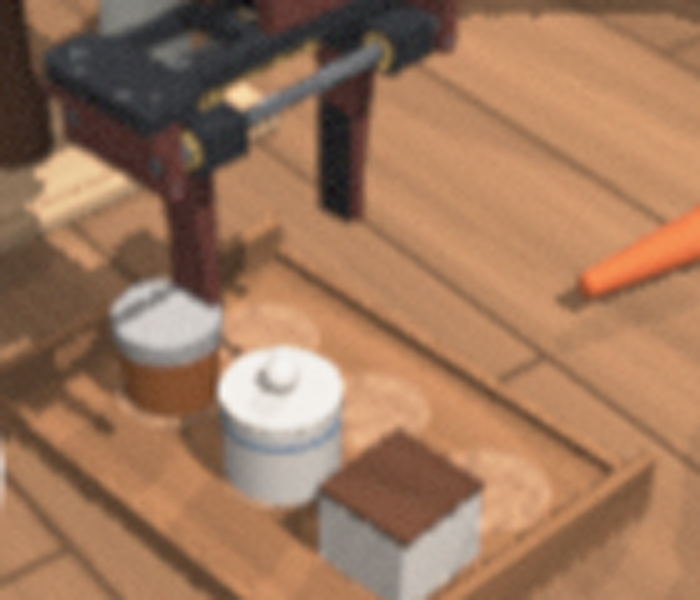

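The pot is upright between the jaws, and the black pads run along most of the finger. This time I'll grip at the lid edge with more force and lift in small steps.

Emit:
arm_command(
  steps="0 0 0 0 -0.0015 0.03 0.75;0 0 0 0 0 0.045 0.75;0 0 0 0 0 0.045 0.75;0 0 0 0 0 0.025 0.75;0 0 0 0 0 0.012 0.75;0 0 0 0 0 0 0.75;0 0 0 0 0 0 0.75",
  newtons=35,
)

```text
clock: 27.3
tool_pos: [0.586, 0.0229, 0.051]
ee_rot: [0.656, 0.755, -0.001, -0.0]
contact_force: [0.0, -0.1, 0.1]
opening: 0.0769
grip_force: 0.0
```

Emit:
arm_command(
  steps="0 0 0 0 0 0 0.4;0 0 0 0 0 0 -1;0 0 0 0 0 0 -1;0 0 0 0 0 0 -1;0 0 0 0 0 0 -1;0 0 0 0 0 0 -1;0 0 0 0 0 0 -1;0 0 0 0 0 0 -1",
)

```text
clock: 27.97
tool_pos: [0.5858, 0.0231, 0.0508]
ee_rot: [0.656, 0.755, -0.001, -0.0]
contact_force: [-1.3, -0.6, 0.5]
opening: 0.027
grip_force: 0.0
```

```bash
python3 plan.py 8 .5865 .0228 .052
```

```text
t 27.97 pos [0.5858 0.0231 0.0508] yaw 8.0 open 0.027 grip 0.0 F [-1.3 -0.6  0.5] turn [-0.0009  0.0001  0.    ]
[0.5865 0.0228 0.052 ] shift [-0.0009  0.0017 -0.003 ] rows 0.0
```

The fingers closed past where the lid should be, so something is inconsistent. Before moving, I'll compare the projected fingertip positions with the last picture.

Run:
```python
from h import *
from station import imaging
np.set_printoptions(precision=1,suppress=True)
d=load("scene3")
p=np.array([.5872,.0231,.1146]); y=np.array([np.cos(np.radians(8)),np.sin(np.radians(8)),0]); x=np.array([-y[1],y[0],0])
for sgn in(1,-1):
    for off in(.0385,.052):
        print(sgn,off,proj(d,[p+sgn*y*off+[0,0,-.011]+x*a for a in(-.01,.01)]).tolist())
print("pot lid/knob/base",proj(d,[[.5862,.0228,.062],[.5862,.0228,.069],[.5862,.0228,.012]]))
n=imaging.get_image("scene");np.savez("scene4.npz",**n);t=imaging.get_image("top");np.savez("top4.npz",**t)
c=cv2.resize(n["img"][140:250,260:390,::-1],None,fx=6,fy=5.4,interpolation=2)
cv2.imwrite("pics/c8.png",cv2.resize(n["img"][140:250,260:390,::-1],None,fx=5,fy=5,interpolation=2))
```

```text
1 0.0385 [[298.3017830991041, 199.03607568360957], [304.4862857370837, 203.08886919697002]]
1 0.052 [[293.69658787691463, 201.8072533125449], [299.8735809788434, 205.93324364928444]]
-1 0.0385 [[323.1163500702086, 184.10925575589602], [329.3194004875861, 187.77901614976594]]
-1 0.052 [[327.2268172460328, 181.6375388453363], [333.4293511845844, 185.2457155545901]]
pot lid/knob/base [[314.8 207.3]
 [314.7 205. ]
 [315.2 223.3]]
```

View pics/c8.png

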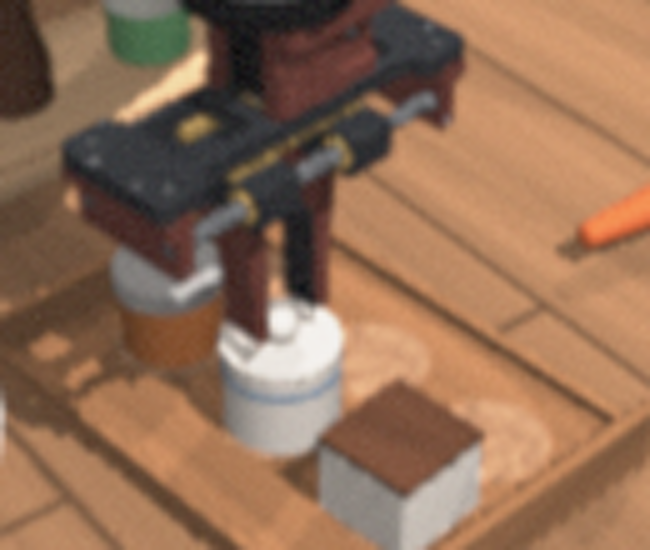

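The picture shows the tips above the lid, on either side of the knob. The true fingertips sit roughly 25–30 mm higher than I assumed, so the first try only pinched the lid edge. I'll open and go about 50 mm lower, in small steps.

Emit:
arm_command(
  steps="0 0 0 0 0 0 0.75;0 0 0 0 0 0 0.75;0 0 0 0 0 0 0.75;0 0 0 0 0 0 0.75;0 0 0 0 0 0 0.75;0 0 0 0 0 0 0.75;0 0 0 0 0 0 0.75;0 0 0 0 0 0 0.75",
)

```text
clock: 28.73
tool_pos: [0.5858, 0.0231, 0.0508]
ee_rot: [0.656, 0.755, -0.001, -0.0]
contact_force: [0.4, -0.7, 0.0]
opening: 0.069
grip_force: 0.0
```

Emit:
arm_command(
  steps="0 0 0 0 0.001 0 0.75;0 0 0 0 0 0 0.75;0 0 0 0 0 0.02 0.75;0 0 0 0 0 0.025 0.75;0 0 0 0 0 0.025 0.75;0 0 0 0 0 0.02 0.75;0 0 0 0 0 0 0.75;0 0 0 0 0 0 0.75",
)

```text
clock: 29.4
tool_pos: [0.5855, 0.0229, 0.0138]
ee_rot: [0.656, 0.755, -0.001, -0.001]
contact_force: [0.9, 0.1, 0.3]
opening: 0.0768
grip_force: 0.0
```

```bash
python3 plan.py 8 .5865 .0228 .0
```

```text
t 29.4 pos [0.5855 0.0229 0.0138] yaw 7.98 open 0.0768 grip 0.0 F [0.9 0.1 0.3] turn [-0.002   0.0003 -0.0002]
[0.5865 0.0228 0.    ] shift [-0.0005  0.0025  0.0346] rows 0.3
```

Emit:
arm_command(
  steps="0 0 0 0 0.001 0.01 0.75;0 0 0 0 0 0.01 0.75;0 0 0 0 0 0.008 0.75;0 0 0 0 0 0 0.75;0 0 0 0 0 0 0.75;0 0 0 0 0 0 0.75",
)

```text
clock: 29.9
tool_pos: [0.5866, 0.0232, 0.0037]
ee_rot: [0.656, 0.755, -0.0, -0.0]
contact_force: [0.7, -0.5, -0.4]
opening: 0.077
grip_force: 0.0
```

```bash
python3 plan.py 8 .5865 .0228 .0;python3 - <<'E'
from station import imaging
import cv2,numpy as np
n=imaging.get_image("scene")
cv2.imwrite("pics/c9.png",cv2.resize(n["img"][150:250,260:390,::-1],None,fx=5,fy=5,interpolation=2))
E
```

```text
t 29.9 pos [0.5866 0.0232 0.0037] yaw 8.0 open 0.077 grip 0.0 F [ 0.7 -0.5 -0.4] turn [-0.0007  0.0001 -0.    ]
[0.5865 0.0228 0.    ] shift [-0.0009 -0.0005  0.0093] rows 0.1
```

View pics/c9.png

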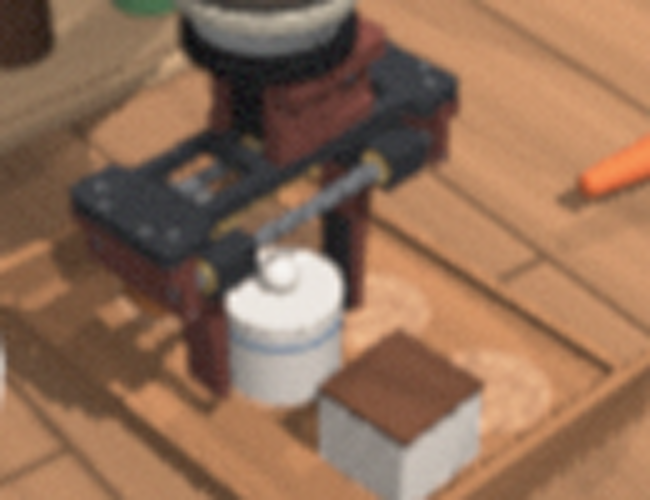

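The tips now reach low on either side of the pot body and nothing else is touched. I'll close.

Emit:
arm_command(
  steps="0 0 0 0 0 0 0.4;0 0 0 0 0 0 -1;0 0 0 0 0 0 -1;0 0 0 0 0 0 -1;0 0 0 0 0 0 -1;0 0 0 0 0 0 -1;0 0 0 0 0 0 -1",
  newtons=25,
)

```text
clock: 30.53
tool_pos: [0.5862, 0.0231, 0.0036]
ee_rot: [0.656, 0.755, -0.001, -0.001]
contact_force: [-2.7, 1.1, 3.3]
opening: 0.0559
grip_force: 25.0
```

Emit:
arm_command(
  steps="0 0 0 0 0 -0.01 -1;0 0 0 0 0 -0.02 -1;0 0 0 0 0 -0.03 -1;0 0 0 0 0 -0.03 -1;0 0 0 0 0 0 -1",
  newtons=30,
)

```text
clock: 30.95
tool_pos: [0.5886, 0.023, 0.0427]
ee_rot: [0.656, 0.755, 0.001, 0.001]
contact_force: [0.3, -0.3, -1.8]
opening: 0.0554
grip_force: 30.0
```

```bash
python3 plan.py 8 .5866 .0232 .13 .494 .2992 .13 .494 .2992 .003
```

```text
t 30.95 pos [0.5886 0.023  0.0427] yaw 7.98 open 0.0554 grip 30.0 F [ 0.3 -0.3 -1.8] turn [ 0.0019  0.0001 -0.0002]
[0.5866 0.0232 0.13  ] shift [ 0.0011 -0.0048 -0.2183] rows 2.1
[0.494  0.2992 0.13  ] shift [ 0.7155 -0.1332  0.    ] rows 7.0
[0.494  0.2992 0.003 ] shift [0.     0.     0.3175] rows 3.0
```

Emit:
arm_command(
  steps="0 0 0 0 0 -0.03 -1;0 0 0 0 0 -0.05 -1;0 0 0 0 0 -0.05 -1;0 0 0 0 0 -0.03 -1;0 0 0 0 0 0 -1;0 0 0 0.04 -0.0075 0 -1;0 0 0 0.08 -0.015 0 -1;0 0 0 0.08 -0.015 0 -1",
)

```text
clock: 31.62
tool_pos: [0.5601, 0.0999, 0.103]
ee_rot: [0.657, 0.754, -0.001, -0.0]
contact_force: [1.3, 1.1, -2.5]
opening: 0.0559
grip_force: 30.0
```

Emit:
arm_command(
  steps="0 0 0 0.08 -0.015 0 -1;0 0 0 0.08 -0.015 0 -1;0 0 0 0.08 -0.015 0 -1;0 0 0 0.08 -0.015 0 -1;0 0 0 0.08 -0.015 0 -1;0 0 0 0.08 -0.015 0 -1;0 0 0 0.036 -0.007 0 -1;0 0 0 0 0 0 -1",
)

```text
clock: 32.28
tool_pos: [0.4909, 0.3038, 0.1024]
ee_rot: [0.654, 0.757, -0.001, -0.001]
contact_force: [-0.4, -1.1, -2.4]
opening: 0.0555
grip_force: 30.0
```

Emit:
arm_command(
  steps="0 0 0 0 0 0.03 -1;0 0 0 0 0 0.05 -1;0 0 0 0 0 0.05 -1;0 0 0 0 0 0.05 -1;0 0 0 0 0 0.03 -1;0 0 0 0 0 0 -1;0 0 0 0 0 0 -1;0 0 0 0 0 0 -1",
)

```text
clock: 32.95
tool_pos: [0.4944, 0.2986, 0.0203]
ee_rot: [0.657, 0.754, -0.0, -0.0]
contact_force: [-0.2, -0.2, -1.7]
opening: 0.0551
grip_force: 30.0
```

```bash
python3 plan.py 8 .494 .2992 .0
```

```text
t 32.95 pos [0.4944 0.2986 0.0203] yaw 7.92 open 0.0551 grip 30.0 F [-0.2 -0.2 -1.7] turn [-0.0002  0.0001 -0.0008]
[0.494  0.2992 0.    ] shift [ 0.0015 -0.0008  0.0507] rows 0.5
```

Emit:
arm_command(
  steps="0 0 0 0.001 0 0.015 -1;0 0 0 0 0 0.015 -1;0 0 0 0 0 0.01 -1;0 0 0 0 0 0.006 -1;0 0 0 0 0 0 -1;0 0 0 0 0 0 -1",
)

```text
clock: 33.45
tool_pos: [0.4933, 0.2997, 0.0011]
ee_rot: [0.656, 0.755, -0.001, -0.0]
contact_force: [-0.0, 0.6, -2.0]
opening: 0.0554
grip_force: 30.0
```

```bash
python3 plan.py 8 .494 .2992 .0
python3 - <<'E'
from h import *
from station import imaging
np.set_printoptions(precision=4,suppress=True)
for n in("scene","top"):
    d=imaging.get_image(n);np.savez(n+"5.npz",**d)
    q=proj(d,[[.494,.2992,.058]])[0]; x,y=int(q[0])-22,int(q[1])-20
    hsv=cv2.cvtColor(d["img"],cv2.COLOR_RGB2HSV)[y:y+40,x:x+44]; m=cv2.inRange(hsv,(0,0,180),(180,45,255))
    k,l,st,c=cv2.connectedComponentsWithStats(m)
    print(n,q,[(st[i]+np.array([x,y,0,0,0]),c[i]+[x,y]) for i in range(1,k) if st[i,4]>30])
E
```

```text
t 33.45 pos [0.4933 0.2997 0.0011] yaw 8.0 open 0.0554 grip 30.0 F [-0.   0.6 -2. ] turn [-0.001   0.0002  0.    ]
[0.494  0.2992 0.    ] shift [-0.0014  0.0016  0.0028] rows 0.0
scene [434.1669 261.7109] [(array([434, 258,  22,  18, 160]), array([442.8813, 267.8125])), (array([432, 276,  14,   5,  33]), array([439.1515, 278.9697]))]
top [206.1237 217.3526] [(array([210, 209,   8,  14,  53]), array([214.1132, 215.0377]))]
```

Emit:
arm_command(
  steps="0 0 0 0 0.001 0.002 -1;0 0 0 0 0 0.002 -1;0 0 0 0 0 0 -1;0 0 0 0 0 0 0.35;0 0 0 0 0 0 0.4;0 0 0 0 0 0 0.6;0 0 0 0 0 0 0.75;0 0 0 0 0 0 0.75",
)

```text
clock: 34.22
tool_pos: [0.4938, 0.2998, -0.0003]
ee_rot: [0.656, 0.755, -0.0, -0.0]
contact_force: [0.3, 0.9, -0.2]
opening: 0.0755
grip_force: 0.0
```

Emit:
arm_command(
  steps="0 0 0 0 0 0 0.75;0 0 0 0 0 -0.02 0.75;0 0 0 0 0 -0.04 0.75;0 0 0 0 0 -0.05 0.75;0 0 0 0 0 -0.06 0.75;0 0 0 0 0 -0.07 0.75;0 0 0 0 0 -0.07 0.75;0 0 0 0 0 -0.07 0.75",
)

```text
clock: 34.88
tool_pos: [0.4939, 0.2994, 0.1535]
ee_rot: [0.656, 0.755, -0.001, -0.0]
contact_force: [0.2, 0.4, -0.8]
opening: 0.0772
grip_force: 0.0
```

Emit:
arm_command(
  steps="0 0 0 0 0 -0.07 0.75;0 0 0 0 0 -0.07 0.6;0 0 0 0 0 -0.07 0.6;0 0 0 -0.04 -0.02 -0.06 0.6;0 0 0 -0.06 -0.02 -0.04 0.6;0 0 0 -0.08 -0.02 0 0.6;0 0 0 -0.08 -0.02 0 0.6;0 0 0 -0.08 -0.02 0 0.6",
)

```text
clock: 35.55
tool_pos: [0.4731, 0.158, 0.2764]
ee_rot: [0.656, 0.755, -0.0, -0.0]
contact_force: [0.5, -0.3, -0.9]
opening: 0.0702
grip_force: 0.0
```

```bash
python3 plan.py 8 .4525 -.295 .27 .4525 -.295 .1608
python3 - <<'E'
from h import *
from station import imaging
np.set_printoptions(precision=4,suppress=True)
D={}
for n in("scene","top"):
    d=imaging.get_image(n);np.savez(n+"6.npz",**d); D[n]=d
    q=proj(d,[[.494,.2992,.058]])[0]; x,y=int(q[0])-22,int(q[1])-20
    hsv=cv2.cvtColor(d["img"],cv2.COLOR_RGB2HSV)[y:y+40,x:x+44]; m=cv2.inRange(hsv,(0,0,180),(180,45,255))
    k,l,st,c=cv2.connectedComponentsWithStats(m)
    for i in range(1,k):
        if st[i,4]>30: print(n,q,st[i]+np.array([x,y,0,0,0]),c[i]+[x,y],onz(d,[c[i]+[x,y]],.058))
a=cv2.resize(D["top"]["img"][130:270,160:480,::-1],None,fx=2.4,fy=2.4,interpolation=2)
b=cv2.resize(D["scene"]["img"][220:320,380:480,::-1],None,fx=2.4,fy=2.4,interpolation=2)
v=np.zeros((600,768,3),np.uint8);v[:a.shape[0],:a.shape[1]]=a;v[350:350+240,:240]=b
c=cv2.resize(D["scene"]["img"][120:220,190:330,::-1],None,fx=2.4,fy=2.4,interpolation=2);v[350:590,260:260+c.shape[1]]=c
cv2.imwrite("pics/c10.png",v)
E
```

```text
t 35.55 pos [0.4731 0.158  0.2764] yaw 8.0 open 0.0702 grip 0.0 F [ 0.5 -0.3 -0.9] turn [-0.0004 -0.0004  0.0001]
[ 0.4525 -0.295   0.27  ] shift [-1.1143 -0.2086  0.0161] rows 10.9
[ 0.4525 -0.295   0.1608] shift [0.    0.    0.273] rows 2.6
scene [434.1669 261.7109] [412 250  44  26 569] [434.6169 261.9947] [[0.4939 0.3002 0.058 ]]
```

View pics/c10.png

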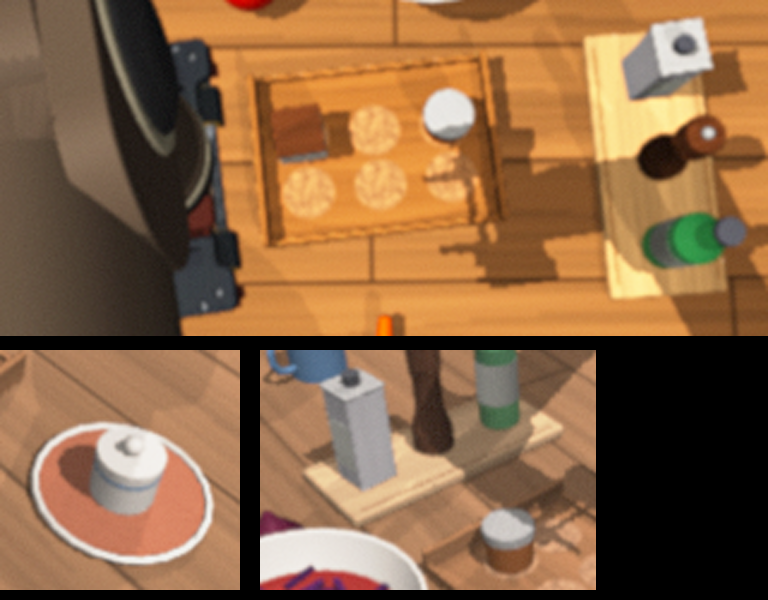

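The picture shows the seed pot standing in the middle of the plate, with the knob near scene (433,259), and all three others upright on the board. The three front cork spots and the pot's own spot are empty. Now I'll return the bottle.

Emit:
arm_command(
  steps="0 0 0 -0.08 -0.015 0 0.6;0 0 0 -0.08 -0.015 0 0.6;0 0 0 -0.08 -0.015 0 0.6;0 0 0 -0.08 -0.015 0 0.6;0 0 0 -0.08 -0.015 0 0.6;0 0 0 -0.08 -0.015 0 0.6;0 0 0 -0.08 -0.015 0 0.6;0 0 0 -0.08 -0.015 0 0.6",
)

```text
clock: 36.32
tool_pos: [0.4613, -0.1019, 0.2763]
ee_rot: [0.656, 0.755, 0.0, -0.0]
contact_force: [1.1, 0.2, 0.5]
opening: 0.0702
grip_force: 0.0
```

Emit:
arm_command(
  steps="0 0 0 -0.08 -0.015 0 0.6;0 0 0 -0.08 -0.015 0 0.6;0 0 0 -0.08 -0.015 0 0.6;0 0 0 -0.08 -0.015 0 0.6;0 0 0 -0.08 -0.015 0 0.6;0 0 0 -0.05 -0.009 0 0.6;0 0 0 -0.024 -0.005 0 0.6;0 0 0 0 0 0 0.6",
)

```text
clock: 36.98
tool_pos: [0.4518, -0.2958, 0.2762]
ee_rot: [0.658, 0.753, -0.001, -0.0]
contact_force: [-0.3, -0.2, 0.4]
opening: 0.0702
grip_force: 0.0
```

```bash
python3 plan.py 8 .4522 -.2952 .2 .4522 -.2952 .1611
python3 - <<'E'
from h import *
from station import imaging
np.set_printoptions(precision=4,suppress=True)
d=load("top6")
print("corks",onz(d,[(160+x/2.4,130+y/2.4) for x,y in((308,192),(381,184),(450,178),(374,129))],.012))
t=imaging.get_image("top");np.savez("top7.npz",**t)
hsv=cv2.cvtColor(t["img"],cv2.COLOR_RGB2HSV)[190:245,190:235]; m=cv2.inRange(hsv,(0,0,180),(180,45,255))
k,l,st,c=cv2.connectedComponentsWithStats(m)
for i in range(1,k):
    if st[i,4]>60: print(st[i]+np.array([190,190,0,0,0]),onz(t,[c[i]+[190,190]],.058))
E
```

```text
t 36.98 pos [ 0.4518 -0.2958  0.2762] yaw 7.77 open 0.0702 grip 0.0 F [-0.3 -0.2  0.4] turn [-0.0013  0.0009 -0.0026]
[ 0.4522 -0.2952  0.2   ] shift [0.0014 0.0013 0.1905] rows 1.8
[ 0.4522 -0.2952  0.1611] shift [0.     0.     0.0973] rows 0.9
corks [[ 0.5162  0.0959  0.012 ]
 [ 0.5242  0.0148  0.012 ]
 [ 0.5301 -0.0622  0.012 ]
 [ 0.5866  0.0219  0.012 ]]
[190 192  45  14  97] [[0.5479 0.2844 0.058 ]]
[195 207  23  22 403] [[0.4939 0.2998 0.058 ]]
```

Seed pot measures (0.4939, 0.2998) against the plate centre (0.4938, 0.2993), so it is well centred. Next I'll grasp the bottle.

Emit:
arm_command(
  steps="0 0 0 0.001 0.001 0.03 0.6;0 0 0 0 0 0.06 0.6;0 0 0 0 0 0.07 0.6;0 0 0 0 0 0.06 0.6;0 0 0 0 0 0.04 0.6;0 0 0 0 0 0.022 0.6;0 0 0 0 0 0 0.6;0 0 0 0 0 0 0.4",
  newtons=15,
)

```text
clock: 37.7
tool_pos: [0.4531, -0.2921, 0.1631]
ee_rot: [0.656, 0.755, -0.001, -0.001]
contact_force: [-0.1, 0.1, 1.1]
opening: 0.0667
grip_force: 0.0
```

```bash
python3 plan.py 8 .4522 -.2952 .1611
```

```text
t 37.7 pos [ 0.4531 -0.2921  0.1631] yaw 8.06 open 0.0667 grip 0.0 F [-0.1  0.1  1.1] turn [-0.0011 -0.0001  0.0007]
[ 0.4522 -0.2952  0.1611] shift [-0.0073 -0.0033  0.0051] rows 0.1
```

Emit:
arm_command(
  steps="0 0 0 -0.007 -0.0025 0.005 0.4;0 0 0 0 0 0 0.2;0 0 0 0 0 0 -1;0 0 0 0 0 0 -1;0 0 0 0 0 0 -1;0 0 0 0 0 0 -1;0 0 0 0 0 0 -1;0 0 0 0 0 0 -1",
)

```text
clock: 38.37
tool_pos: [0.4523, -0.2958, 0.1612]
ee_rot: [0.656, 0.755, -0.001, -0.0]
contact_force: [-0.0, -0.3, 1.4]
opening: 0.0265
grip_force: 15.0
```

Emit:
arm_command(
  steps="0 0 0 0 0 0 -1;0 0 0 0 0 0 -1;0 0 0 0 0 0 -1",
)

```text
clock: 38.62
tool_pos: [0.4523, -0.2958, 0.1612]
ee_rot: [0.656, 0.755, -0.001, -0.0]
contact_force: [-1.1, -0.4, 3.0]
opening: 0.0265
grip_force: 15.0
```

```bash
python3 plan.py 8 .4522 -.2952 .27 .516 .0969 .27 .516 .0969 .1585
```

```text
t 38.62 pos [ 0.4523 -0.2958  0.1612] yaw 8.0 open 0.0265 grip 15.0 F [-1.1 -0.4  3. ] turn [-0.0008  0.0001  0.    ]
[ 0.4522 -0.2952  0.27  ] shift [ 0.0016 -0.     -0.272 ] rows 2.6
[0.516  0.0969 0.27  ] shift [0.9485 0.2944 0.    ] rows 9.5
[0.516  0.0969 0.1585] shift [0.     0.     0.2788] rows 2.7
```

Emit:
arm_command(
  steps="0 0 0 0 0 -0.03 -1;0 0 0 0 0 -0.06 -1;0 0 0 0 0 -0.07 -1;0 0 0 0 0 -0.07 -1;0 0 0 0 0 -0.05 -1;0 0 0 0.03 0.0093 0 -1;0 0 0 0.06 0.0186 0 -1;0 0 0 0.08 0.0248 0 -1",
  newtons=30,
)

```text
clock: 39.28
tool_pos: [0.4627, -0.2271, 0.2738]
ee_rot: [0.658, 0.753, -0.001, 0.0]
contact_force: [0.7, 0.6, -4.0]
opening: 0.0259
grip_force: 30.0
```

Emit:
arm_command(
  steps="0 0 0 0.08 0.0248 0 -1;0 0 0 0.08 0.0248 0 -1;0 0 0 0.08 0.0248 0 -1;0 0 0 0.08 0.0248 0 -1;0 0 0 0.08 0.0248 0 -1;0 0 0 0.08 0.0248 0 -1;0 0 0 0.08 0.0248 0 -1;0 0 0 0.08 0.0248 0 -1",
)

```text
clock: 39.95
tool_pos: [0.5062, 0.0406, 0.2733]
ee_rot: [0.656, 0.755, -0.001, -0.001]
contact_force: [0.4, -0.6, -4.1]
opening: 0.0261
grip_force: 30.0
```

Emit:
arm_command(
  steps="0 0 0 0.08 0.0248 0 -1;0 0 0 0.04 0.0124 0 -1;0 0 0 0.018 0.006 0 -1;0 0 0 0 0 0.03 -1;0 0 0 0 0 0.05 -1;0 0 0 0 0 0.06 -1;0 0 0 0 0 0.03 -1;0 0 0 0 0 0 -1",
)

```text
clock: 40.62
tool_pos: [0.514, 0.0937, 0.2023]
ee_rot: [0.657, 0.754, -0.003, -0.001]
contact_force: [-0.2, -0.1, -2.9]
opening: 0.0261
grip_force: 30.0
```

Emit:
arm_command(
  steps="0 0 0 0 0 0 -1;0 0 0 0 0 0.03 -1;0 0 0 0 0 0.03 -1;0 0 0 0 0 0.02 -1;0 0 0 0 0 0 -1;0 0 0 0 0 0 -1",
)

```text
clock: 41.12
tool_pos: [0.5157, 0.0959, 0.1724]
ee_rot: [0.656, 0.755, -0.001, -0.001]
contact_force: [1.3, -0.5, -3.1]
opening: 0.0261
grip_force: 30.0
```

```bash
python3 plan.py 8 .516 .0964 .1588
```

```text
t 41.12 pos [0.5157 0.0959 0.1724] yaw 7.99 open 0.0261 grip 30.0 F [ 1.3 -0.5 -3.1] turn [-0.0016  0.0004 -0.0001]
[0.516  0.0964 0.1588] shift [0.0011 0.0008 0.034 ] rows 0.3
```

Emit:
arm_command(
  steps="0 0 0 0.001 0.0005 0.012 -1;0 0 0 0 0 0.01 -1;0 0 0 0 0 0.005 -1;0 0 0 0 0 0.002 -1;0 0 0 0 0 0 -1;0 0 0 0 0 0 -1",
)

```text
clock: 41.62
tool_pos: [0.5162, 0.0965, 0.1613]
ee_rot: [0.656, 0.755, -0.001, -0.0]
contact_force: [0.2, 0.4, -4.1]
opening: 0.0265
grip_force: 30.0
```

```bash
python3 plan.py 8 .516 .0964 .1584
```

```text
t 41.62 pos [0.5162 0.0965 0.1613] yaw 8.0 open 0.0265 grip 30.0 F [ 0.2  0.4 -4.1] turn [-0.0008  0.0001  0.    ]
[0.516  0.0964 0.1584] shift [-0.0002 -0.0007  0.0074] rows 0.1
```

Emit:
arm_command(
  steps="0 0 0 0 0 0.004 -1;0 0 0 0 0 0.0035 -1;0 0 0 0 0 0 -1;0 0 0 0 0 0 -0.2;0 0 0 0 0 0 0;0 0 0 0 0 0 0.3;0 0 0 0 0 0 0.6;0 0 0 0 0 0 0.6",
)

```text
clock: 42.28
tool_pos: [0.5163, 0.0966, 0.1584]
ee_rot: [0.656, 0.755, -0.0, -0.0]
contact_force: [-1.2, -0.4, -1.0]
opening: 0.0561
grip_force: 0.0
```

```bash
python3 plan.py 8 .516 .0964 .27 .5476 -.29 .27 .5476 -.29 .127
```

```text
t 42.28 pos [0.5163 0.0966 0.1584] yaw 8.0 open 0.0561 grip 0.0 F [-1.2 -0.4 -1. ] turn [-0.0006 -0.      0.    ]
[0.516  0.0964 0.27  ] shift [-0.0003 -0.0009 -0.2789] rows 2.7
[ 0.5476 -0.29    0.27  ] shift [-0.9676 -0.0562  0.    ] rows 9.3
[ 0.5476 -0.29    0.127 ] shift [0.     0.     0.3575] rows 3.4
```

Emit:
arm_command(
  steps="0 0 0 0 0 -0.03 0.6;0 0 0 0 0 -0.06 0.6;0 0 0 0 0 -0.07 0.6;0 0 0 0 0 -0.07 0.6;0 0 0 0 0 -0.05 0.6;0 0 0 -0.04 -0.0024 0 0.6;0 0 0 -0.085 -0.005 0 0.6;0 0 0 -0.085 -0.005 0 0.6",
)

```text
clock: 42.95
tool_pos: [0.5234, 0.0129, 0.2716]
ee_rot: [0.655, 0.756, 0.0, -0.0]
contact_force: [-0.3, -0.8, 0.1]
opening: 0.0701
grip_force: 0.0
```

Emit:
arm_command(
  steps="0 0 0 -0.085 -0.005 0 0.6;0 0 0 -0.085 -0.005 0 0.6;0 0 0 -0.085 -0.005 0 0.6;0 0 0 -0.085 -0.005 0 0.6;0 0 0 -0.085 -0.005 0 0.6;0 0 0 -0.085 -0.005 0 0.6;0 0 0 -0.085 -0.005 0 0.6;0 0 0 -0.085 -0.005 0 0.6",
)

```text
clock: 43.62
tool_pos: [0.5451, -0.2605, 0.2713]
ee_rot: [0.656, 0.755, -0.0, -0.0]
contact_force: [0.1, 0.2, 0.5]
opening: 0.0702
grip_force: 0.0
```

Emit:
arm_command(
  steps="0 0 0 -0.05 -0.003 0 0.6;0 0 0 -0.028 -0.0016 0 0.6;0 0 0 0 0 0.03 0.6;0 0 0 0 0 0.05 0.6;0 0 0 0 0 0.06 0.6;0 0 0 0 0 0.04 0.6;0 0 0 0 0 0 0.6;0 0 0 0 0 0 0.6",
)

```text
clock: 44.28
tool_pos: [0.5474, -0.2887, 0.198]
ee_rot: [0.656, 0.755, -0.001, -0.001]
contact_force: [0.4, 0.3, 0.4]
opening: 0.07
grip_force: 0.0
```

```bash
python3 plan.py 8 .5476 -.29 .127
```

```text
t 44.28 pos [ 0.5474 -0.2887  0.198 ] yaw 8.06 open 0.07 grip 0.0 F [0.4 0.3 0.4] turn [-0.0018 -0.0005  0.0007]
[ 0.5476 -0.29    0.127 ] shift [-0.0033  0.      0.1774] rows 1.7
```

Emit:
arm_command(
  steps="0 0 0 -0.001 0 0.03 0.6;0 0 0 0 0 0.045 0.6;0 0 0 0 0 0.045 0.6;0 0 0 0 0 0.035 0.6;0 0 0 0 0 0.015 0.6;0 0 0 0 0 0 0.6;0 0 0 0 0 0 0.6",
  newtons=15,
)

```text
clock: 44.87
tool_pos: [0.5477, -0.2907, 0.1308]
ee_rot: [0.656, 0.755, -0.001, -0.0]
contact_force: [1.0, -0.1, 1.3]
opening: 0.0702
grip_force: 0.0
```

```bash
python3 plan.py 8 .5476 -.29 .127
```

```text
t 44.87 pos [ 0.5477 -0.2907  0.1308] yaw 8.0 open 0.0702 grip 0.0 F [ 1.  -0.1  1.3] turn [-0.0008  0.0004 -0.    ]
[ 0.5476 -0.29    0.127 ] shift [ 0.0019 -0.      0.0094] rows 0.1
```

Emit:
arm_command(
  steps="0 0 0 0.0015 0 0.009 0.6;0 0 0 0 0 0 0.3;0 0 0 0 0 0 -1;0 0 0 0 0 0 -1;0 0 0 0 0 0 -1;0 0 0 0 0 0 -1;0 0 0 0 0 0 -1;0 0 0 0 0 0 -1",
)

```text
clock: 45.53
tool_pos: [0.5476, -0.29, 0.127]
ee_rot: [0.656, 0.755, -0.0, -0.0]
contact_force: [0.5, -0.3, 1.7]
opening: 0.0395
grip_force: 15.0
```

```bash
python3 plan.py 8 .5476 -.29 .23 .533 -.062 .23 .533 -.062 .124
```

```text
t 45.53 pos [ 0.5476 -0.29    0.127 ] yaw 8.01 open 0.0395 grip 15.0 F [ 0.5 -0.3  1.7] turn [-0.0006  0.0002  0.0001]
[ 0.5476 -0.29    0.23  ] shift [-1.000e-04 -1.000e-04 -2.576e-01] rows 2.5
[ 0.533 -0.062  0.23 ] shift [0.5695 0.0432 0.    ] rows 5.5
[ 0.533 -0.062  0.124] shift [0.    0.    0.265] rows 2.5
```

Emit:
arm_command(
  steps="0 0 0 0 0 -0.03 -1;0 0 0 0 0 -0.06 -1;0 0 0 0 0 -0.08 -1;0 0 0 0 0 -0.06 -1;0 0 0 0 0 -0.03 -1;0 0 0 0.04 0.003 0 -1;0 0 0 0.08 0.006 0 -1;0 0 0 0.08 0.006 0 -1",
  newtons=30,
)

```text
clock: 46.2
tool_pos: [0.5414, -0.2099, 0.2305]
ee_rot: [0.657, 0.754, -0.001, -0.001]
contact_force: [0.6, 1.1, -3.5]
opening: 0.0391
grip_force: 30.0
```

Emit:
arm_command(
  steps="0 0 0 0.08 0.006 0 -1;0 0 0 0.08 0.006 0 -1;0 0 0 0.08 0.006 0 -1;0 0 0 0.08 0.006 0 -1;0 0 0 0.035 0.0027 0 -1;0 0 0 0.014 0.0011 0 -1;0 0 0 0 0 0.03 -1;0 0 0 0 0 0.05 -1",
)

```text
clock: 46.87
tool_pos: [0.5339, -0.0632, 0.1993]
ee_rot: [0.656, 0.755, 0.0, 0.001]
contact_force: [-0.2, -0.0, -4.2]
opening: 0.0392
grip_force: 30.0
```

Emit:
arm_command(
  steps="0 0 0 0 0 0.06 -1;0 0 0 0 0 0.05 -1;0 0 0 0 0 0.03 -1;0 0 0 0 0 0.015 -1;0 0 0 0 0 0 -1;0 0 0 0 0 0 -1;0 0 0 0 0 0 -1",
)

```text
clock: 47.45
tool_pos: [0.5334, -0.0628, 0.1376]
ee_rot: [0.656, 0.755, -0.0, 0.0]
contact_force: [0.4, 0.4, -3.2]
opening: 0.0395
grip_force: 30.0
```

```bash
python3 plan.py 8 .5328 -.0619 .1243
```

```text
t 47.45 pos [ 0.5334 -0.0628  0.1376] yaw 7.96 open 0.0395 grip 30.0 F [ 0.4  0.4 -3.2] turn [ 0.      0.0003 -0.0004]
[ 0.5328 -0.0619  0.1243] shift [ 0.0024 -0.0012  0.0332] rows 0.3
```

Emit:
arm_command(
  steps="0 0 0 0.0024 -0.0012 0.012 -1;0 0 0 0 0 0.01 -1;0 0 0 0 0 0.006 -1;0 0 0 0 0 0.003 -1;0 0 0 0 0 0 -1;0 0 0 0 0 0 -1",
)

```text
clock: 47.95
tool_pos: [0.5321, -0.0613, 0.1243]
ee_rot: [0.656, 0.755, -0.001, -0.0]
contact_force: [-0.0, 0.7, -3.5]
opening: 0.0394
grip_force: 30.0
```

```bash
python3 plan.py 8 .5328 -.0619 .124
```

```text
t 47.95 pos [ 0.5321 -0.0613  0.1243] yaw 8.0 open 0.0394 grip 30.0 F [-0.   0.7 -3.5] turn [-0.0009  0.0001  0.    ]
[ 0.5328 -0.0619  0.124 ] shift [-0.0018  0.0016  0.0007] rows 0.0
```

Emit:
arm_command(
  steps="0 0 0 -0.0015 0.0015 0 -1;0 0 0 0 0 0.002 -1;0 0 0 0 0 0 -1;0 0 0 0 0 0 0;0 0 0 0 0 0 0.2;0 0 0 0 0 0 0.5;0 0 0 0 0 0 0.8;0 0 0 0 0 0 0.8",
)

```text
clock: 48.62
tool_pos: [0.5328, -0.0617, 0.1235]
ee_rot: [0.656, 0.755, -0.001, -0.0]
contact_force: [-0.5, -0.0, 0.7]
opening: 0.067
grip_force: 0.0
```

```bash
python3 plan.py 8 .5328 -.0619 .26 .6423 -.2851 .26 .6423 -.2851 .097
```

```text
t 48.62 pos [ 0.5328 -0.0617  0.1235] yaw 8.0 open 0.067 grip 0.0 F [-0.5 -0.   0.7] turn [-0.0008  0.0001  0.    ]
[ 0.5328 -0.0619  0.26  ] shift [-0.0004 -0.     -0.3413] rows 3.3
[ 0.6423 -0.2851  0.26  ] shift [-0.5907  0.1934  0.    ] rows 6.0
[ 0.6423 -0.2851  0.097 ] shift [0.     0.     0.4075] rows 3.9
```

Emit:
arm_command(
  steps="0 0 0 0 0 -0.03 0.8;0 0 0 0 0 -0.06 0.8;0 0 0 0 0 -0.07 0.8;0 0 0 0 0 -0.07 0.8;0 0 0 0 0 -0.05 0.8;0 0 0 0 0 -0.02 0.8;0 0 0 -0.04 0.0131 0 0.8;0 0 0 -0.08 0.0262 0 0.8",
)

```text
clock: 49.28
tool_pos: [0.5555, -0.1033, 0.2439]
ee_rot: [0.654, 0.757, 0.001, -0.001]
contact_force: [1.2, -0.3, 1.1]
opening: 0.0792
grip_force: 0.0
```

Emit:
arm_command(
  steps="0 0 0 -0.08 0.0262 0 0.8;0 0 0 -0.08 0.0262 0 0.8;0 0 0 -0.08 0.0262 0 0.8;0 0 0 -0.08 0.0262 0 0.8;0 0 0 -0.08 0.0262 0 0.8;0 0 0 -0.05 0.0164 0 0.8;0 0 0 -0.021 0.0069 0 0.8;0 0 0 0 0 0 0.8",
)

```text
clock: 49.95
tool_pos: [0.6418, -0.2873, 0.2425]
ee_rot: [0.657, 0.754, -0.002, -0.001]
contact_force: [-1.7, 0.6, 0.3]
opening: 0.079
grip_force: 0.0
```

Emit:
arm_command(
  steps="0 0 0 0 0 0.03 0.8;0 0 0 0 0 0.06 0.8;0 0 0 0 0 0.06 0.8;0 0 0 0 0 0.06 0.8;0 0 0 0 0 0.04 0.8;0 0 0 0 0 0 0.8;0 0 0 0 0 0 0.8;0 0 0 0 0 0 0.8",
)

```text
clock: 50.62
tool_pos: [0.6429, -0.2841, 0.1445]
ee_rot: [0.656, 0.755, -0.0, 0.0]
contact_force: [0.6, 0.7, -0.4]
opening: 0.0789
grip_force: 0.0
```

```bash
python3 plan.py 8 .6423 -.2851 .097
```

```text
t 50.62 pos [ 0.6429 -0.2841  0.1445] yaw 8.08 open 0.0789 grip 0.0 F [ 0.6  0.7 -0.4] turn [-0.0002  0.0003  0.0009]
[ 0.6423 -0.2851  0.097 ] shift [-0.0023 -0.0018  0.1188] rows 1.1
```

Emit:
arm_command(
  steps="0 0 0 -0.0015 -0.001 0.03 0.8;0 0 0 0 0 0.04 0.8;0 0 0 0 0 0.03 0.8;0 0 0 0 0 0.018 0.8;0 0 0 0 0 0 0.8;0 0 0 0 0 0 0.8",
  newtons=15,
)

```text
clock: 51.12
tool_pos: [0.6419, -0.2859, 0.0961]
ee_rot: [0.656, 0.755, -0.001, -0.001]
contact_force: [-0.1, -1.0, 0.3]
opening: 0.0789
grip_force: 0.0
```

```bash
python3 plan.py 8 .6423 -.2851 .097
```

```text
t 51.12 pos [ 0.6419 -0.2859  0.0961] yaw 7.99 open 0.0789 grip 0.0 F [-0.1 -1.   0.3] turn [-0.0012  0.0001 -0.0001]
[ 0.6423 -0.2851  0.097 ] shift [ 0.0017  0.0012 -0.0023] rows 0.0
```

Emit:
arm_command(
  steps="0 0 0 0.0015 0.0005 0 0.4;0 0 0 0 0 0 -1;0 0 0 0 0 0 -1;0 0 0 0 0 0 -1;0 0 0 0 0 0 -1;0 0 0 0 0 0 -1;0 0 0 0 0 0 -1;0 0 0 0 0 0 -1",
)

```text
clock: 51.78
tool_pos: [0.6424, -0.2852, 0.0966]
ee_rot: [0.656, 0.755, -0.0, -0.0]
contact_force: [0.4, 0.6, 2.4]
opening: 0.0497
grip_force: 15.0
```

```bash
python3 plan.py 8 .6422 -.2851 .27 .5227 .0168 .27 .5227 .0168 .092
```

```text
t 51.78 pos [ 0.6424 -0.2852  0.0966] yaw 8.01 open 0.0497 grip 15.0 F [0.4 0.6 2.4] turn [-0.0005  0.0002  0.0001]
[ 0.6422 -0.2851  0.27  ] shift [ 2.000e-04 -4.000e-04 -4.336e-01] rows 4.2
[0.5227 0.0168 0.27  ] shift [ 0.789  -0.1908  0.    ] rows 7.8
[0.5227 0.0168 0.092 ] shift [0.    0.    0.445] rows 4.3
```

Emit:
arm_command(
  steps="0 0 0 0 0 -0.03 -1;0 0 0 0 0 -0.06 -1;0 0 0 0 0 -0.07 -1;0 0 0 0 0 -0.07 -1;0 0 0 0 0 -0.07 -1;0 0 0 0 0 -0.07 -1;0 0 0 0 0 -0.07 -1;0 0 0 0 0 -0.04 -1",
  newtons=30,
)

```text
clock: 52.45
tool_pos: [0.6423, -0.2857, 0.292]
ee_rot: [0.656, 0.755, -0.0, 0.001]
contact_force: [-0.1, -0.9, -2.2]
opening: 0.0497
grip_force: 29.9
```

Emit:
arm_command(
  steps="0 0 0 0.04 -0.0097 0 -1;0 0 0 0.08 -0.0194 0 -1;0 0 0 0.08 -0.0194 0 -1;0 0 0 0.08 -0.0194 0 -1;0 0 0 0.08 -0.0194 0 -1;0 0 0 0.08 -0.0194 0 -1;0 0 0 0.08 -0.0194 0 -1;0 0 0 0.08 -0.0194 0 -1",
)

```text
clock: 53.12
tool_pos: [0.5499, -0.0543, 0.2882]
ee_rot: [0.656, 0.755, -0.001, -0.001]
contact_force: [0.6, 1.1, -2.4]
opening: 0.0499
grip_force: 30.0
```

Emit:
arm_command(
  steps="0 0 0 0.08 -0.0194 0 -1;0 0 0 0.06 -0.0145 0 -1;0 0 0 0.035 -0.0085 0 -1;0 0 0 0.014 -0.0032 0 -1;0 0 0 0 0 0 -1;0 0 0 0 0 0 -1;0 0 0 0 0 0 -1;0 0 0 0 0 0 -1",
)

```text
clock: 53.78
tool_pos: [0.523, 0.0152, 0.2884]
ee_rot: [0.657, 0.754, -0.001, -0.0]
contact_force: [0.5, 0.8, -3.0]
opening: 0.0497
grip_force: 30.0
```

```bash
python3 plan.py 8 .5227 .0168 .27 .5227 .0168 .0936
```

```text
t 53.78 pos [0.523  0.0152 0.2884] yaw 7.85 open 0.0497 grip 30.0 F [ 0.5  0.8 -3. ] turn [-0.0008  0.0005 -0.0016]
[0.5227 0.0168 0.27  ] shift [ 0.0042 -0.0002  0.046 ] rows 0.4
[0.5227 0.0168 0.0936] shift [0.    0.    0.441] rows 4.2
```

Emit:
arm_command(
  steps="0 0 0 0.001 0 0.03 -1;0 0 0 0 0 0.06 -1;0 0 0 0 0 0.07 -1;0 0 0 0 0 0.07 -1;0 0 0 0 0 0.06 -1;0 0 0 0 0 0.03 -1;0 0 0 0 0 0 -1;0 0 0 0 0 0 -1",
)

```text
clock: 54.45
tool_pos: [0.5225, 0.0163, 0.1602]
ee_rot: [0.657, 0.754, -0.001, -0.0]
contact_force: [1.1, 0.9, -2.3]
opening: 0.0499
grip_force: 30.0
```

```bash
python3 plan.py 8 .5227 .0168 .0938
```

```text
t 54.45 pos [0.5225 0.0163 0.1602] yaw 7.93 open 0.0499 grip 30.0 F [ 1.1  0.9 -2.3] turn [-0.0015  0.0007 -0.0008]
[0.5227 0.0168 0.0938] shift [0.0011 0.0006 0.166 ] rows 1.6
```

Emit:
arm_command(
  steps="0 0 0 0 0 0.03 -1;0 0 0 0 0 0.04 -1;0 0 0 0 0 0.04 -1;0 0 0 0 0 0.03 -1;0 0 0 0 0 0.012 -1;0 0 0 0 0 0 -1;0 0 0 0 0 0 -1",
)

```text
clock: 55.03
tool_pos: [0.5229, 0.017, 0.0999]
ee_rot: [0.656, 0.755, -0.0, -0.0]
contact_force: [-0.0, -0.1, -2.7]
opening: 0.0496
grip_force: 30.0
```

```bash
python3 plan.py 8 .5227 .0168 .0936
```

```text
t 55.03 pos [0.5229 0.017  0.0999] yaw 7.99 open 0.0496 grip 30.0 F [-0.  -0.1 -2.7] turn [-0.0005  0.0002 -0.0001]
[0.5227 0.0168 0.0936] shift [-0.0004 -0.0005  0.0158] rows 0.2
```

Emit:
arm_command(
  steps="0 0 0 0 0 0.006 -1;0 0 0 0 0 0.005 -1;0 0 0 0 0 0.003 -1;0 0 0 0 0 0 -1;0 0 0 0 0 0 -1",
)

```text
clock: 55.45
tool_pos: [0.5225, 0.0172, 0.094]
ee_rot: [0.656, 0.755, -0.0, -0.0]
contact_force: [-0.3, 0.3, -2.0]
opening: 0.0496
grip_force: 30.0
```

```bash
python3 plan.py 8 .5227 .0168 .0934
```

```text
t 55.45 pos [0.5225 0.0172 0.094 ] yaw 8.0 open 0.0496 grip 30.0 F [-0.3  0.3 -2. ] turn [-0.0008  0.      0.    ]
[0.5227 0.0168 0.0934] shift [-0.0011  0.0004  0.0015] rows 0.0
```

Next I'll release the tin, raise the arm, and move it aside for a final check.

Emit:
arm_command(
  steps="0 0 0 0 0 0.002 -1;0 0 0 0 0 0 -1;0 0 0 0 0 0 0.2;0 0 0 0 0 0 0.4;0 0 0 0 0 0 0.8;0 0 0 0 0 0 0.8;0 0 0 0 0 0 0.8;0 0 0 0 0 0 0.8",
)

```text
clock: 56.12
tool_pos: [0.5224, 0.0172, 0.0931]
ee_rot: [0.656, 0.755, -0.001, -0.0]
contact_force: [0.7, 0.3, -0.2]
opening: 0.0786
grip_force: 0.0
```

Emit:
arm_command(
  steps="0 0 0 0 0 -0.02 0.8;0 0 0 0 0 -0.05 0.8;0 0 0 0 0 -0.07 0.8;0 0 0 0 0 -0.07 0.8;0 0 0 0 0 -0.07 0.8;0 0 0 0 0 -0.07 0.8;0 0 0 0 0 -0.07 0.8;0 0 0 0 0 -0.07 0.8",
)

```text
clock: 56.78
tool_pos: [0.5224, 0.0168, 0.291]
ee_rot: [0.656, 0.754, -0.0, -0.0]
contact_force: [-0.4, 0.6, -0.2]
opening: 0.0791
grip_force: 0.0
```

Emit:
arm_command(
  steps="0 0 0 -0.08 0 0 0.8;0 0 0 -0.08 0 0 0.8;0 0 0 -0.08 0 0 0.8;0 0 0 -0.08 0 0 0.8;0 0 0 -0.08 0 0 0.8;0 0 0 -0.08 0 0 0.8;0 0 0 -0.08 0 0 0.8;0 0 0 -0.08 0 0 0.8",
)

```text
clock: 57.45
tool_pos: [0.5582, -0.2378, 0.2896]
ee_rot: [0.656, 0.755, -0.001, -0.0]
contact_force: [0.1, -0.5, -0.3]
opening: 0.0793
grip_force: 0.0
```

```bash
python3 plan.py 8
python3 - <<'E'
from h import *
from station import imaging
np.set_printoptions(precision=4,suppress=True)
D={n:imaging.get_image(n) for n in("scene","top")}
for n in D: np.savez(n+"9.npz",**D[n])
# bright/dark landmarks vs first pictures via phase-free template match
for name,n,(x,y,w,h) in(("bottle cap","top",(276,193,12,12)),("tin top","top",(306,189,24,24)),("mill head","top",(345,187,17,14)),("jar cap","top",(337,167,20,18)),("salt lid","top",(273,175,16,16)),
  ("bottle","scene",(354,156,16,30)),("tin","scene",(322,163,28,30)),("mill","scene",(304,143,16,25)),("salt","scene",(326,217,30,34)),("jar","scene",(283,186,22,26))):
    a=load(n+"0")["img"][y:y+h,x:x+w]; S=D[n]["img"][y-9:y+h+9,x-9:x+w+9]
    r=cv2.matchTemplate(cv2.resize(S,None,fx=4,fy=4,interpolation=2),cv2.resize(a,None,fx=4,fy=4,interpolation=2),cv2.TM_CCOEFF_NORMED)
    _,v,_,p=cv2.minMaxLoc(r); print(name,n,"shift px",p[0]/4-9,p[1]/4-9,round(v,3))
t=D["top"];hsv=cv2.cvtColor(t["img"],cv2.COLOR_RGB2HSV)[206:235,190:235]; m=cv2.inRange(hsv,(0,0,180),(180,45,255))
k,l,st,c=cv2.connectedComponentsWithStats(m);i=1+np.argmax(st[1:,4]);print("pot",onz(t,[c[i]+[190,206]],.058))
E
```

```text
t 57.45 pos [ 0.5582 -0.2378  0.2896] yaw 8.0 open 0.0793 grip 0.0 F [ 0.1 -0.5 -0.3] turn [-0.0008  0.0001  0.0001]
bottle cap top shift px 0.0 -0.5 0.984
tin top top shift px 0.5 -0.25 0.944
mill head top shift px 1.75 -0.5 0.98
jar cap top shift px 0.0 0.0 0.987
salt lid top shift px 0.0 0.0 0.966
bottle scene shift px -0.25 0.0 0.994
tin scene shift px -0.5 0.0 0.985
mill scene shift px -1.5 -0.5 0.985
salt scene shift px 0.0 0.0 0.992
jar scene shift px 0.0 0.0 0.967
pot [[0.4941 0.2998 0.058 ]]
```

Every return is within about 4 mm of its start, the bystanders haven't moved, and the pot is centred, so I'm handing in.

```bash
python3 -c "
from station import env;print(env.finish_job())"
```

```text
the job is handed in; nothing more can be done
None
```

I handed the job in at about 57 s; no verdict came back. In the final camera check, the seed pot stood about 1 mm from the plate's middle, the oil bottle, vinegar tin and pepper mill were back on their cork spots within about 4 mm, and the salt box and spice jar had not moved. My first grip on the pot slipped off its lid, leaving it standing in place.

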